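# Load the control vial into the flip-lid reader

### The arm

A 7-joint arm with a two-finger parallel gripper is mounted at the origin on the work surface. World frame = base frame: x ahead of the robot, y to its left, z up, the work surface at z = 0. Lengths are in m, angles in rad, forces in N, time in s.
With the tool pointing down it reaches from about 0.425 to 0.8 m from the base axis. Payload 8.3 kg.
Tool frame: the origin (TCP) lies midway between the tips of the shut fingers; the grasp point (between the pads) lies 19 mm behind it (manip.hold_point_z is the distance from the TCP to the grasp point, in m); z points along the fingers, y is the direction in which the jaws open and shut (so a half turn about z gives the same grasp; the last joint's range is limited). The gripper opens to 85 mm and grips with 20 to 120 N. Pads are 22 mm wide; open, the fingers measure 114 mm over their backs; the gripper's body (76 mm by 85 mm) begins 54 mm behind the grasp point. The pads swing forward as they close: fully open they stand 13 mm farther back than shut.
Start: joints at [-1.201, 0.383, 0.016, 1.37, -0.006, 1.388, -0.046], TCP at [0.262, 0.567, 0.231] pointing down, gripper open.
Joint ranges: [-2.95, 2.95], [-0.25, 2.06], [-1.52, 1.56], [0.18, 2.33], [-1.44, 4.58], [0.02, 2.06], [-3.01, 3.01]. Speed limits (rad/s): [2.39, 2.39, 3.01, 3.01, 3.14, 3.14, 3.14].

### API

Orientations are given as a 3x3 rotation matrix whose columns are the frame's x, y, z axes.
In Python, from workcell import monitor, grab_frame, camera_model, job_done, find_in, trace, manip gives the robot as it stands. The module is installed in compiled form; this text tells all that it offers.
- The arm moves only by the tool apply_moves, never from a script. Its argument "increments" is a list of rows, each a list of 3 entries, a list of its own where there are three numbers: the shift along the tool's x, y, z in mm, then the turn, a rotation vector about the tool's x, y, z in degrees, then the finger opening in mm, from 0 to 85.4. In form: [[[dx, dy, dz], [rx, ry, rz], grip], ...]. A call has 1 to 12 rows; each row is the pose to reach, as a shift and turn from the pose commanded when the call began, along the tool's axes at that moment; what a row does not reach only later rows make up. A row lasts 1/10 s, in which the tool goes at most 50 mm and 8.59 degrees, less where a joint would pass 70% of its speed; a pose out of reach is approached as far as the arm can. A call with a gripper value outside its range is refused whole. The fingers move at their own pace and stop on an object; the grip force is fixed at half the most. Time passes only in rows, so rows that repeat a pose let the fingers close. It gives the time, the measured TCP pose, the force and the opening at its end, in the units of the state.
- monitor.state(): the state, without advancing time (a new reading comes with each control period).
- grab_frame(name): name is "scene" or "top" or "wrist"; returns the picture (400x640x3 uint8, red, green, blue); there is no depth.
- camera_model(name): a dict with "fx", "fy", "cx", "cy" (pixels), "view" (4x4, takes a point from world to camera coordinates); the wrist camera has in their place "mount" (4x4, takes a point from camera to tool coordinates, whose origin is the TCP and whose axes are the flange's). Camera axes: x right, y up, looking along -z (the intrinsics and any distortion apply to the point x, -y, -z); pixel columns grow to the right and rows downward; lengths in m; the calibration is good to about 2 mm. A picture is of the moment at which its call begins: read the wrist's pose just before it. camera_model takes no time and is no camera call.
- job_done(): hands the job in, once; it reports no verdict.
Trained networks look in the newest picture that a camera, given by its name, has taken for a name from the list of things; names that differ only in an ending like _2 or _b are one class to them, and where a whole thing is asked for, a point or a joint stands for the part that bears it (a point fixed in the world has none). Each returns a list of dicts, best first, with "score" (0 to 1); they miss things now and then, are a little off and sometimes report something else, mostly with a low value. They report only what shows in the picture. A call takes as long as a camera call.
- find_in(camera, thing): "extent" ([centre column, centre row, width, height] in pixels, round what is visible of it).
- trace(camera, thing): "mask" (400x640 bool, what is visible of it) and "extent" ([centre column, centre row, width, height] in pixels, round what is visible of it).
The state is a dict: "t": time; "joints": joint angles; "joint_velocities": joint speeds; "joint_efforts": joint torques, N m; "tcp_pos": TCP position; "ee_rot": TCP orientation; "ft_force": force on the tool from outside, world axes, zero at the start; "wrist_torque": the same for the moment, N m; "gripper_width": finger opening in m.
Only numpy, scipy, OpenCV 4.12 (cv2) and the standard library are available. Lean on these libraries where they do the work, as an engineer would, in place of code of your own. Each camera call takes 0.05 s, during which the arm holds its last target.

### The job

Gently press the thumb latch of the small bench reader so that its sprung lid pops open, stand the control vial (the slim 62 mm one with a cap nearly as wide as itself) fully home in the well under the lid, and push the lid shut until it snaps and stays shut. Press the latch and the lid by feel and no harder than they need, never against their stops with force; leave the vial in the well and do not disturb the other things on the bench.

Things in the scene. Friction and masses are not known exactly. Their poses are not given: they have to be found in the camera images.
- reader: White bench reader, fixed, 250 x 130 mm; origin on the bench right under the well. x points to its back (lid hinge), -x to its front (thumb latch), z up. Flat deck 60 mm above the bench from x = -60 to +115 mm, stepping down to 32 mm in front of that, to x = -135 mm; y from -65 to +65 mm. The lid's hinge axis runs along y at x = +90 mm, 62 mm above the bench.
- well (a point): Centre of the mouth of the round well, on the deck under the lid, 60 mm above the bench; axes as the reader's. The well is 29 mm wide with a 2 mm chamfer, 36 mm deep.
- lid (a joint): Lid angle (rad): 0 latched shut, 1.5 fully open (stop), where a spring holds it nearly upright at the hinge side. Unlatched, it opens by itself. Pushing it shut at lid_push takes 2 to 4 N, then 5 to 9 N over the last 15 mm, where its front bar forces the sprung hook aside; it snaps only within 1 mm of shut, and 2 mm below shut is a rigid stop. Over 20 N damages it.
- lid_push (a point): Good place to push the lid: outer face, centre line, 125 mm from the hinge axis; z is the face's outward normal, moves with the lid. The grey lid is a cover 120 mm wide (y), reaching 140 mm from the hinge axis, its outer face 34 mm out from the plane through the axis and its rim; shut, the face is level, 96 mm above the bench.
- latch (a joint): Thumb latch angle (rad): 0 at rest, hook over the lid's bar; grows as the thumb plate is pressed down. At about 0.12 to 0.15 it lets the lid go; 0.18 is a rigid stop. Springs back by itself when left, and as the lid snaps shut. Takes 3 N to start and 5 to 9 N at letting go. Over 16 N damages it.
- latch_pad (a point): Centre of the thumb plate's top (32 x 34 mm, grey) at its lowest setting, 57 mm above the bench, 110 mm in front of the well's axis. The plate stands on a set screw: its real top is 0 to 7 mm above this point, to be found by touch. From there it goes down 5 to 7 mm to let go; about 8 mm is the stop. The steel hook behind it, by the lid, is 104 mm high: carry things over it.
- vial_center (a point): Centre, half-way up, of the control vial: a loose upright cylinder 26 mm in diameter and 62 mm tall, about 50 g, amber glass for the lower 40 mm and a white cap 25 mm wide for the upper 22 mm. Stands upright on the bench. Seated, it stands 26 mm proud of the deck; 6 mm are free under the shut lid.
- vial_foot (a point): Centre of the vial's underside, 31 mm below its centre.
- jar: Bystander: squat amber jar with white cap, 54 mm wide and 58 mm tall, loose, origin under its centre. Stands among the vial's places.
- flacon: Bystander: amber bottle 38 mm wide and 95 mm tall, loose, origin under its centre. Stands among the vial's places.
- beaker: Bystander: glass beaker, 64 mm wide, 80 mm tall, loose.
- pen: Bystander: black pen lying on the bench, 120 mm long.
- tipbox: Bystander: pipette-tip box 87 x 122 x 57 mm, loose.
- roll: Bystander: paper tape roll, 80 mm wide, 24 mm tall, loose.

How it is judged:
By the outcome, as a careful person would: the job done as asked, in the order asked, and still so for the second after the job is handed in, with the robot touching nothing.
It also fails if it takes over 69 s, if anything falls off the work surface, if the arm or the gripper's body presses on something with over 40 N, if the wrist force passes 120 N, or if a joint passes its speed limit or range.

## Working session

There is one attempt and no reset: what is moved stays moved. The work goes in short steps, Python scripts to look and compute and a tool call to move; the robot and the scene stay as the last step left them, time stands still between calls to the robot, and variables do not carry over. Pictures are saved under pics/ and viewed, and the job is handed in when it is done.

Besides the shell and the picture viewer there is one more tool, called by a JSON object that holds its "name" and its "arguments", one argument or row to a line. apply_moves: Moves the arm, as the interface text tells. Its arguments: {"type":"object","properties":{"increments":{"type":"array"}},"required":["increments"]}

```bash
mkdir -p pics; ls
cat > h.py <<'E'
import numpy as np, cv2
from workcell import monitor, grab_frame, camera_model, job_done, find_in, trace, manip
def save(n,im,f=1): cv2.imwrite('pics/'+n+'.png',cv2.cvtColor(im,cv2.COLOR_RGB2BGR))
def cam(name,st=None):
    m=camera_model(name)
    if 'view' in m: V=np.array(m['view'])
    else:
        T=np.eye(4);T[:3,:3]=st['ee_rot'];T[:3,3]=st['tcp_pos']
        V=np.linalg.inv(T@np.array(m['mount']))
    return m,V
def proj(m,V,p):
    c=V@np.r_[p,1]; x,y,z=c[0],-c[1],-c[2]
    return np.array([m['fx']*x/z+m['cx'],m['fy']*y/z+m['cy']])
def ray(m,V,uv):
    d=np.array([(uv[0]-m['cx'])/m['fx'],-(uv[1]-m['cy'])/m['fy'],-1]); I=np.linalg.inv(V)
    return I[:3,3],I[:3,:3]@d
def at_z(m,V,uv,z):
    o,d=ray(m,V,uv); return o+d*(z-o[2])/d[2]
E
python3 - <<'E'
from h import *
for n in ['scene','top','wrist']:
    m=camera_model(n); print({k:(np.round(v,4).tolist()) if not isinstance(v,str) else v for k,v in m.items()})
    s=monitor.state(); save(n+'0',grab_frame(n))
    for th in (['reader','vial_center','lid','latch','jar','flacon','beaker','tipbox']):
        r=find_in(n,th) if n!='wrist' else []
        print(n,th,[(round(float(q['score']),2),np.round(q['extent']).tolist()) for q in r[:3]])
print(manip.hold_point_z); print(s)
E
```

```text
pics
{'fx': 447.9774, 'fy': 447.9774, 'cx': 326.5241, 'cy': 197.6007, 'view': [[0.1737, 0.9847, -0.0175, -0.1281], [-0.7299, 0.1406, 0.669, 0.3553], [0.6612, -0.1034, 0.7431, -1.7251], [0.0, 0.0, 0.0, 1.0]]}
scene reader []
scene vial_center [(0.46, [246.0, 238.0, 13.0, 15.0])]
scene lid [(0.82, [345.0, 200.0, 52.0, 39.0])]
scene latch [(0.71, [306.0, 200.0, 26.0, 22.0]), (0.3, [280.0, 266.0, 24.0, 24.0])]
scene jar [(0.55, [240.0, 196.0, 16.0, 27.0])]
scene flacon [(0.77, [226.0, 218.0, 12.0, 28.0])]
scene beaker [(0.65, [280.0, 266.0, 21.0, 21.0]), (0.28, [343.0, 200.0, 49.0, 40.0])]
scene tipbox [(0.6, [461.0, 202.0, 56.0, 30.0])]
{'fx': 458.2897, 'fy': 458.2897, 'cx': 324.2551, 'cy': 198.1143, 'view': [[0.0022, -1.0, 0.0069, 0.0246], [0.9962, 0.0028, 0.0866, -0.5911], [-0.0866, 0.0067, 0.9962, -1.1513], [0.0, 0.0, 0.0, 1.0]]}
top reader [(0.97, [314.0, 206.0, 108.0, 75.0])]
top vial_center []
top lid [(0.8, [300.0, 203.0, 68.0, 61.0]), (0.18, [421.0, 184.0, 11.0, 13.0])]
top latch [(0.9, [347.0, 213.0, 30.0, 17.0])]
top jar [(0.96, [422.0, 250.0, 24.0, 23.0])]
top flacon [(0.55, 
[... 572 characters left out ...]
.04649902]), 'joint_velocities': array([-0.00112062,  0.00109148, -0.0010673 ,  0.00061231, -0.00068551,
       -0.00041367, -0.00067307]), 'joint_efforts': array([-5.70490010e-04, -6.27318048e+01,  8.42631385e-01, -3.72076786e+01,
        1.65170152e-02,  2.62238798e-03, -7.38075840e-07]), 'tcp_pos': array([0.26208521, 0.56738803, 0.23129995]), 'ee_rot': array([[-9.07820929e-01,  4.19358031e-01, -4.84443397e-05],
       [ 4.19358031e-01,  9.07820930e-01,  1.28845699e-05],
       [ 4.93820334e-05, -8.61864070e-06, -9.99999999e-01]]), 'ft_force': array([ 0.62382147, -0.89368097,  0.35351478]), 'wrist_torque': array([-0.03140599, -0.06624802, -0.0650015 ]), 'gripper_width': 0.0856087096831505}
```

View images.

View pics/scene0.png

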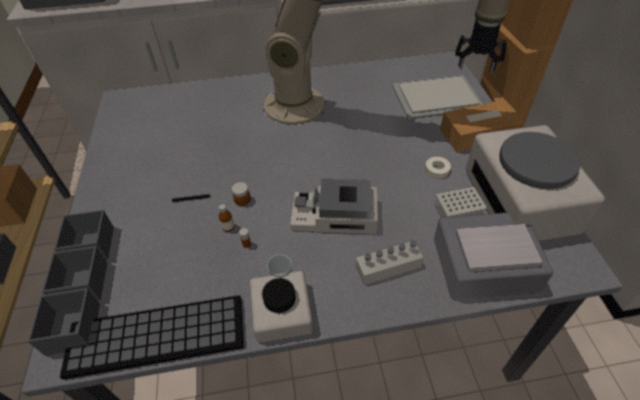

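View pics/top0.png

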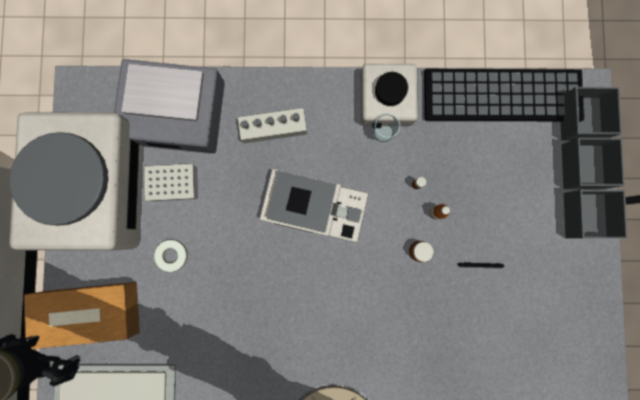

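View pics/wrist0.png

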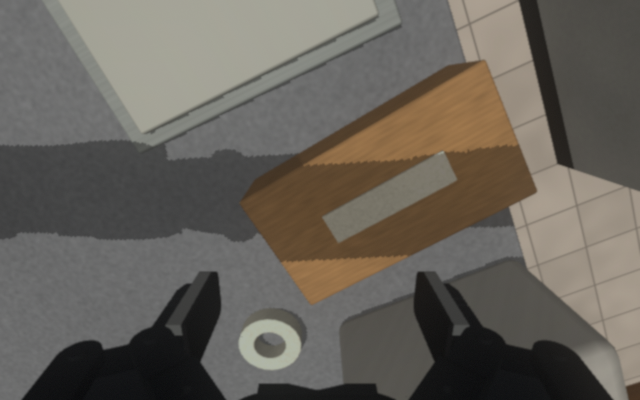

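Run:
```python
import cv2
a=cv2.imread('pics/top0.png')[110:290,240:480];cv2.imwrite('pics/topc.png',cv2.resize(a,None,fx=3.3,fy=3.3,interpolation=cv2.INTER_CUBIC))
a=cv2.imread('pics/scene0.png')[150:290,200:400];cv2.imwrite('pics/scc.png',cv2.resize(a,None,fx=4,fy=4,interpolation=cv2.INTER_CUBIC))
```

```text
(no output)
```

View pics/topc.png

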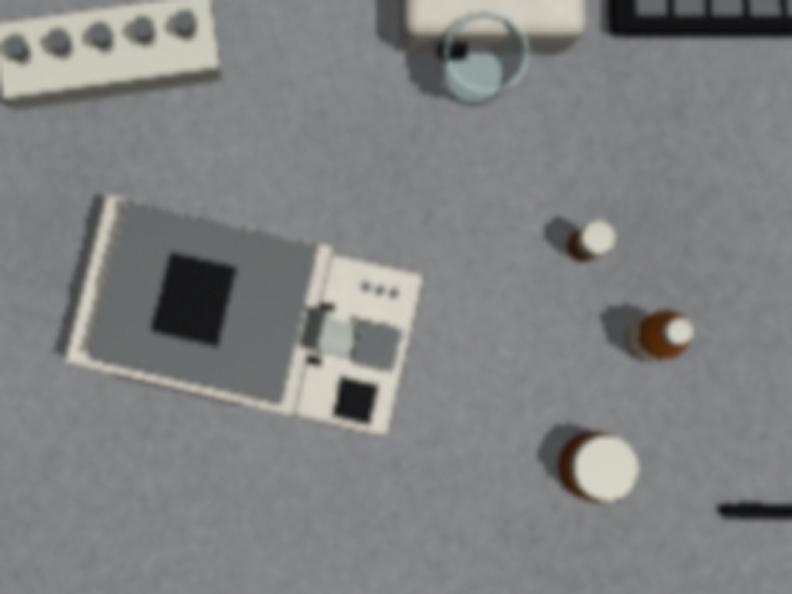

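View pics/scc.png

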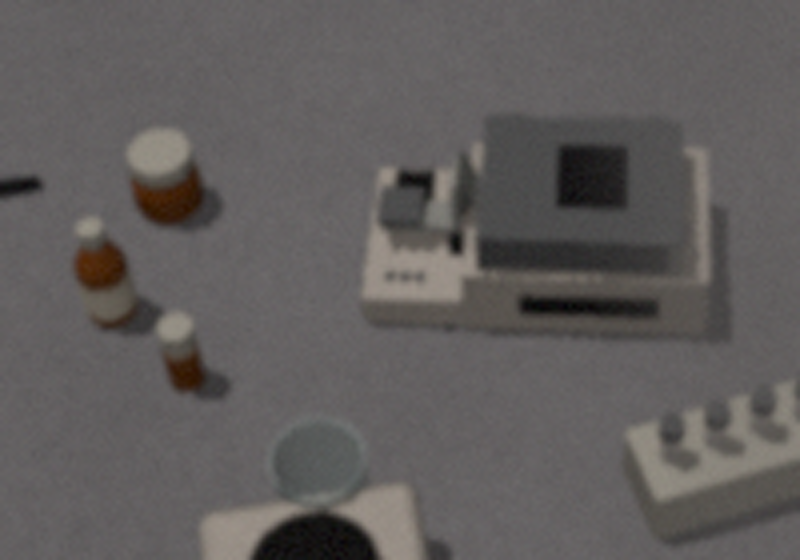

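```bash
cat > fit.py <<'E'
from h import *
from scipy.optimize import least_squares
T=[(105,197),(70,358),(327,245),(295,413),(420,272),(387,432)]
T=[(240+a/3.3,110+b/3.3) for a,b in T]
m,V=cam('top'); ms,Vs=cam('scene')
# y sign: x back is image-left ; image up = +x world, left=+y
L=[(.115,-.065,.06),(.115,.065,.06),(-.06,-.065,.06),(-.06,.065,.06),(-.135,-.065,.032),(-.135,.065,.032)]
def W(p,l):
    c,s=np.cos(p[2]),np.sin(p[2]); return np.array([p[0]+c*l[0]-s*l[1],p[1]+s*l[0]+c*l[1],l[2]])
f=lambda p:np.concatenate([proj(m,V,W(p,l))-t for l,t in zip(L,T)])
r=least_squares(f,[.6,.02,1.5]); print(r.x,np.degrees(r.x[2]),np.round(r.fun.reshape(-1,2),1).tolist())
print('pad',W(r.x,(-.11,0,.057)))
for n,l in [('backL',L[0]),('frontR',L[4]),('frontL',L[5]),('deck',L[2])]:
    q=proj(ms,Vs,W(r.x,l)); print(n,np.round(q,1),np.round((q-[200,150])*4))
def tri(a,b):
    o1,d1=ray(m,V,a);o2,d2=ray(ms,Vs,b)
    A=np.c_[d1,-d2]; t=np.linalg.lstsq(A,o2-o1,rcond=None)[0]
    p,q=o1+d1*t[0],o2+d2*t[1]; return (p+q)/2,np.linalg.norm(p-q)
for n,a,b in [('vialcap',(598,237),(176,324)),('jarcap',(605,467),(161,152)),('flacontop',(679,330),(90,226))]:
    print(n,tri((240+a[0]/3.3,110+a[1]/3.3),(200+b[0]/4,150+b[1]/4)))
    print(at_z(m,V,(240+a[0]/3.3,110+a[1]/3.3),.062))
E
python3 fit.py
```

```text
[0.57276791 0.05952382 1.35497163] 77.63415595230983 [[-0.1, -0.7], [-1.3, 1.2], [0.9, -0.2], [-0.6, -0.2], [0.9, -0.8], [0.2, 0.6]]
pad [ 0.54921107 -0.04792419  0.057     ]
backL [376.7 220.6] [707. 282.]
frontR [289.  224.9] [356. 300.]
frontL [293.1 191.8] [372. 167.]
deck [314.6 219.3] [459. 277.]
vialcap (array([ 0.62950162, -0.21388248,  0.06257829]), np.float64(0.0038721404719387425))
[ 0.62940285 -0.21597924  0.062     ]
jarcap (array([ 0.45638398, -0.21746856,  0.05633104]), np.float64(0.004334850468736771))
[ 0.45629631 -0.21841624  0.062     ]
flacontop (array([ 0.55710802, -0.26509872,  0.09529543]), np.float64(0.003476063236587659))
[ 0.55901028 -0.2759736   0.062     ]
```

```bash
cat >> h.py <<'E'
def plan(target,ang,tilt=None):
    s=monitor.state(); R=np.array(s['ee_rot']); d=np.array(target)-s['tcp_pos']
    a=np.radians(ang); X=np.array([np.cos(a),np.sin(a),0]);Z=np.array([0,0,-1.]);Y=np.cross(Z,X)
    Rt=np.c_[X,Y,Z]; rv=np.degrees(cv2.Rodrigues(R.T@Rt)[0].ravel())
    print('t',s['t'],'tcp',np.round(s['tcp_pos'],4),'shift mm',np.round(R.T@d*1000,1),'rot',np.round(rv,2),'F',np.round(s['ft_force'],2),'w',round(s['gripper_width'],4),'q',np.round(s['joints'],2))
E
python3 -c "
from h import *
plan((0.562,0.011,0.27),167.6)"
```

```text
t 0.95 tcp [0.2621 0.5674 0.2313] shift mm [-505.6 -379.3  -38.7] rot [ -0.    -0.   -12.39] F [ 0.25 -0.22 -0.4 ] w 0.0851 q [-1.2   0.38  0.02  1.37 -0.01  1.39 -0.05]
```

{"name": "apply_moves", "arguments": {
  "increments": [
    [[-36, -27, -10], [0, 0, -3], 85],
    [[-74, -56, -20], [0, 0, -6], 85],
    [[-114, -86, -30], [0, 0, -9], 85],
    [[-154, -116, -38.7], [0, 0, -12.4], 80],
    [[-194, -146, -38.7], [0, 0, -12.4], 60],
    [[-234, -176, -38.7], [0, 0, -12.4], 40],
    [[-274, -206, -38.7], [0, 0, -12.4], 20],
    [[-314, -236, -38.7], [0, 0, -12.4], 0],
    [[-354, -266, -38.7], [0, 0, -12.4], 0],
    [[-394, -296, -38.7], [0, 0, -12.4], 0],
    [[-432, -325, -38.7], [0, 0, -12.4], 0],
    [[-470, -353, -38.7], [0, 0, -12.4], 0]
  ]
}}

```text
t: 2.15
tcp_pos: [0.5414, 0.0476, 0.2704]
ee_rot: [[-0.977, 0.215, 0.001], [0.215, 0.977, 0.0], [-0.001, 0.0, -1.0]]
ft_force: [1.5, 0.5, 0.0]
gripper_width: -0.0004
```

```bash
python3 -c "
from h import *
plan((0.562,0.011,0.25),167.6)"
```

```text
t 2.15 tcp [0.5414 0.0476 0.2704] shift mm [-28.  -31.3  20.4] rot [ 0.02  0.05 -0.01] F [1.49 0.52 0.03] w -0.0004 q [-0.49  0.19  0.41  1.55 -0.08  1.42  1.27]
```

{"name": "apply_moves", "arguments": {
  "increments": [
    [[-12, -14, 10], [0, 0, 0], 0],
    [[-28, -31, 20], [0, 0, 0], 0],
    [[-28, -31, 20], [0, 0, 0], 0]
  ]
}}

```text
t: 2.45
tcp_pos: [0.5616, 0.0097, 0.2485]
ee_rot: [[-0.976, 0.22, -0.002], [0.22, 0.976, -0.002], [0.001, -0.002, -1.0]]
ft_force: [-0.1, -1.2, 0.6]
gripper_width: 0.0004
```

Run:
```python
from h import *
s=monitor.state(); im=grab_frame('wrist'); save('w1',im)
import pickle; pickle.dump((s,im),open('w1.pkl','wb'))
for th in ['latch','lid','reader']:
    print(th,[(round(float(q['score']),2),np.round(q['extent']).tolist()) for q in find_in('wrist',th)[:3]])
m,V=cam('wrist',s); p=[0.57276791,0.05952382,1.35497163]
def W(l):
    c,s=np.cos(p[2]),np.sin(p[2]); return np.array([p[0]+c*l[0]-s*l[1],p[1]+s*l[0]+c*l[1],l[2]])
im=im.copy()
def poly(P,col):
    cv2.polylines(im,[np.array([proj(m,V,W(l)) for l in P]).round().astype(np.int32)],True,col,1)
poly([(-.135,-.065,.032),(-.135,.065,.032),(-.06,.065,.032),(-.06,-.065,.032)],(255,0,0))
poly([(-.06,-.065,.06),(-.06,.065,.06),(.115,.065,.06),(.115,-.065,.06)],(0,255,0))
poly([(-.05,-.06,.096),(-.05,.06,.096),(.09,.06,.096),(.09,-.06,.096)],(0,0,255))
poly([(-.127,-.016,.06),(-.127,.016,.06),(-.093,.016,.06),(-.093,-.016,.06)],(255,0,255))
save('w1o',im); print(np.round(s['tcp_pos'],4),s['t'],s['ft_force'])
```

```text
latch [(0.88, [279.0, 179.0, 73.0, 47.0]), (0.63, [367.0, 175.0, 261.0, 144.0])]
lid [(0.69, [405.0, 177.0, 177.0, 131.0])]
reader [(0.76, [366.0, 175.0, 256.0, 144.0]), (0.22, [146.0, 265.0, 41.0, 42.0])]
[0.5616 0.0097 0.2485] 2.45 [-0.11791999 -1.24603759  0.56193425]
```

View pics/w1o.png

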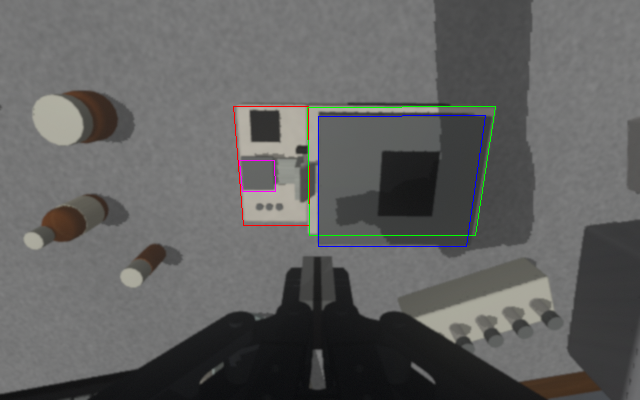

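Run:
```python
import cv2
a=cv2.imread('pics/w1.png')[90:250,225:500];cv2.imwrite('pics/w1c.png',cv2.resize(a,None,fx=2.9,fy=2.9,interpolation=cv2.INTER_CUBIC))
```

```text
(no output)
```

View pics/w1c.png

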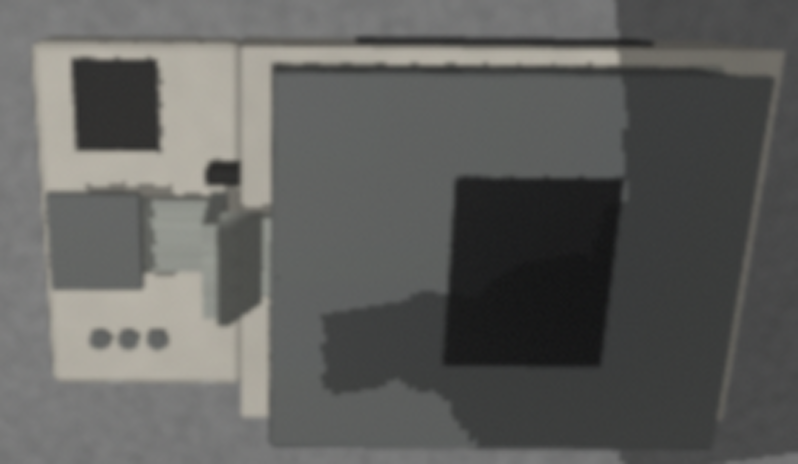

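```bash
cat > fit2.py <<'E'
from h import *
import pickle
from scipy.optimize import least_squares
s,_=pickle.load(open('w1.pkl','rb')); mw,Vw=cam('wrist',s); m,V=cam('top')
def W(p,l):
    c,s=np.cos(p[2]),np.sin(p[2]); return np.array([p[0]+c*l[0]-s*l[1],p[1]+s*l[0]+c*l[1],l[2]])
D=[((35,43),(-.135,.065,.032)),((57,380),(-.135,-.065,.032)),((240,44),(-.06,.065,.06)),((240,418),(-.06,-.065,.06)),((784,50),(.115,.065,.06)),((272,66),(-.05,.06,.096)),((270,446),(-.05,-.06,.096))]
px=[np.array([225+a/2.9,90+b/2.9]) for (a,b),_ in D]
f=lambda p:np.concatenate([proj(mw,Vw,W(p,l))-q for q,(_,l) in zip(px,D)])
r=least_squares(f,[.57,.06,1.35]); print(r.x,np.degrees(r.x[2]),np.round(r.fun.reshape(-1,2),1).tolist())
p=r.x
print('pad px corners at 57..64:')
for c in [(46,192),(143,192),(143,290),(53,290),(97,241)]:
    q=(225+c[0]/2.9,90+c[1]/2.9)
    for z in (.057,.064):
        w=at_z(mw,Vw,q,z); cc,ss=np.cos(p[2]),np.sin(p[2]); d=w-[p[0],p[1],0]; print(c,z,np.round([cc*d[0]+ss*d[1],-ss*d[0]+cc*d[1]],4))
print(W(p,(-.11,0,.057)))
E
python3 fit2.py
```

```text
[0.57175469 0.0605168  1.34246429] 76.91753820057517 [[-2.4, -1.8], [-1.8, 1.7], [0.7, 0.1], [0.8, -0.7], [1.7, -0.6], [0.5, 1.3], [0.0, 0.6]]
pad px corners at 57..64:
(46, 192) 0.057 [-0.1266  0.0161]
(46, 192) 0.064 [-0.125   0.0175]
(143, 192) 0.057 [-0.0937  0.0163]
(143, 192) 0.064 [-0.0928  0.0177]
(143, 290) 0.057 [-0.0949 -0.0184]
(143, 290) 0.064 [-0.0939 -0.0163]
(53, 290) 0.057 [-0.1264 -0.0186]
(53, 290) 0.064 [-0.1248 -0.0165]
(97, 241) 0.057 [-0.1101 -0.0009]
(97, 241) 0.064 [-0.1089  0.0009]
[ 0.54685585 -0.04662818  0.057     ]
```

Run:
```python
from h import *
import pickle
from scipy.optimize import brentq
s,im=pickle.load(open('w1.pkl','rb')); m=camera_model('wrist'); V=np.linalg.inv(np.array(m['mount']))
for xt in (0.011,0.0):
  for z in [0,-.01,-.02,-.03,-.04,-.05,-.06,-.07]:
    a=proj(m,V,(xt,-.04,z)); b=proj(m,V,(xt,.04,z)); print(xt,z,'row',round(a[1]),'px/mm',round(abs(a[0]-b[0])/80,2), round((a[0]+b[0])/2))
a=cv2.cvtColor(im,cv2.COLOR_RGB2BGR)[240:400,130:530]; a=np.clip(a.astype(int)*2,0,255).astype(np.uint8); cv2.imwrite('pics/w1f.png',cv2.resize(a,None,fx=2,fy=2))
```

```text
0.011 0 row 254 px/mm 2.17 315
0.011 -0.01 row 265 px/mm 2.31 315
0.011 -0.02 row 277 px/mm 2.46 315
0.011 -0.03 row 291 px/mm 2.64 315
0.011 -0.04 row 308 px/mm 2.85 315
0.011 -0.05 row 327 px/mm 3.1 314
0.011 -0.06 row 349 px/mm 3.38 314
0.011 -0.07 row 377 px/mm 3.73 314
0.0 0 row 275 px/mm 2.12 315
0.0 -0.01 row 287 px/mm 2.25 315
0.0 -0.02 row 300 px/mm 2.4 315
0.0 -0.03 row 316 px/mm 2.57 315
0.0 -0.04 row 333 px/mm 2.77 315
0.0 -0.05 row 354 px/mm 3.0 314
0.0 -0.06 row 378 px/mm 3.27 314
0.0 -0.07 row 407 px/mm 3.59 314
```

View pics/w1f.png

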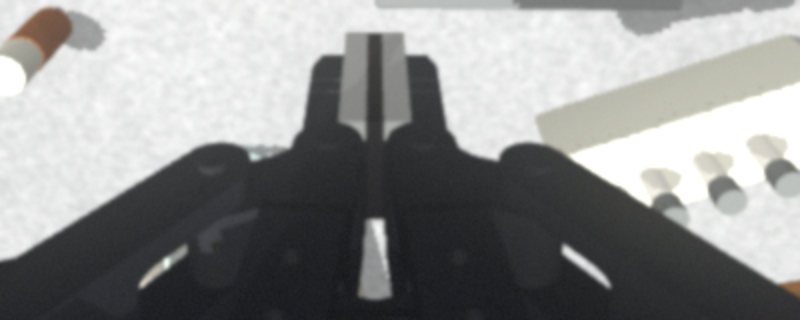

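```bash
python3 -c "
from h import *
plan((0.548,-0.0475,0.12),235)"
```

```text
t 2.65 tcp [0.5613 0.0148 0.2504] shift mm [ -0.2 -63.8 130.3] rot [ 3.000e-02  3.000e-02 -6.731e+01] F [ 0.08  0.06 -0.65] w -0.0001 q [-0.43  0.24  0.43  1.53 -0.1   1.38  1.36]
```

{"name": "apply_moves", "arguments": {
  "increments": [
    [[0, -15, 10], [0, 0, -7], 0],
    [[0, -35, 25], [0, 0, -15], 0],
    [[0, -50, 45], [0, 0, -23], 0],
    [[0, -60, 65], [0, 0, -31], 0],
    [[0, -64, 85], [0, 0, -39], 0],
    [[0, -64, 105], [0, 0, -47], 0],
    [[0, -64, 120], [0, 0, -55], 0],
    [[0, -64, 130], [0, 0, -62], 0],
    [[0, -64, 130], [0, 0, -67.3], 0],
    [[0, -64, 130], [0, 0, -67.3], 0],
    [[0, -64, 130], [0, 0, -67.3], 0],
    [[0, -64, 130], [0, 0, -67.3], 0]
  ]
}}

```text
t: 3.85
tcp_pos: [0.548, -0.0484, 0.1206]
ee_rot: [[-0.576, -0.817, 0.001], [-0.817, 0.576, 0.0], [-0.001, -0.001, -1.0]]
ft_force: [0.1, 1.0, 0.3]
gripper_width: -0.0
```

Run:
```python
from h import *
plan((0.548,-0.0475,0.072),235)
s=monitor.state(); im=grab_frame('wrist'); save('w2',im)
m,V=cam('wrist',s); p=[0.572,0.06,np.radians(77.2)]
def W(l):
    c,s=np.cos(p[2]),np.sin(p[2]); return np.array([p[0]+c*l[0]-s*l[1],p[1]+s*l[0]+c*l[1],l[2]])
im=im.copy()
def poly(P,col):
    cv2.polylines(im,[np.array([proj(m,V,W(l)) for l in P]).round().astype(np.int32)],True,col,1)
poly([(-.127,-.016,.06),(-.127,.016,.06),(-.093,.016,.06),(-.093,-.016,.06)],(255,0,255))
save('w2o',im)
```

```text
t 3.85 tcp [ 0.548  -0.0484  0.1206] shift mm [-0.7  0.6 48.6] rot [-0.04  0.04 -0.17] F [0.11 1.04 0.34] w -0.0 q [-0.21  0.31  0.29  1.74 -0.1   1.1   2.64]
```

View pics/w2o.png

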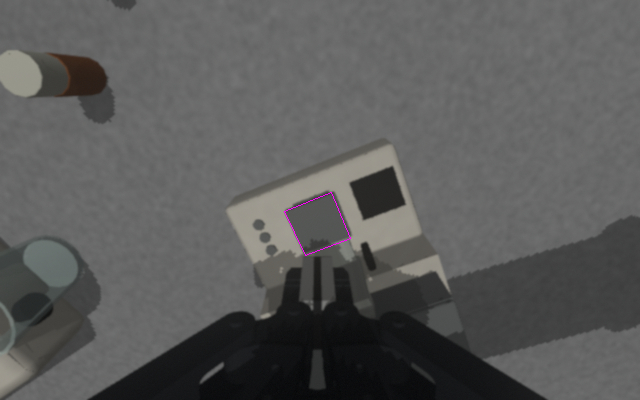

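{"name": "apply_moves", "arguments": {
  "increments": [
    [[-0.7, 0.6, 12], [0, 0, 0], 0],
    [[-0.7, 0.6, 27], [0, 0, 0], 0],
    [[-0.7, 0.6, 40], [0, 0, 0], 0],
    [[-0.7, 0.6, 47], [0, 0, 0], 0],
    [[-0.7, 0.6, 50], [0, 0, 0], 0],
    [[-0.7, 0.6, 50], [0, 0, 0], 0],
    [[-0.7, 0.6, 50], [0, 0, 0], 0],
    [[-0.7, 0.6, 50], [0, 0, 0], 0]
  ]
}}

```text
t: 4.7
tcp_pos: [0.5481, -0.0481, 0.0706]
ee_rot: [[-0.575, -0.818, 0.001], [-0.818, 0.575, 0.0], [-0.001, -0.001, -1.0]]
ft_force: [0.2, -0.3, -0.4]
gripper_width: 0.0003
```

{"name": "apply_moves", "arguments": {
  "increments": [
    [[0, 0, 0.7], [0, 0, 0], 0],
    [[0, 0, 1.4], [0, 0, 0], 0],
    [[0, 0, 2], [0, 0, 0], 0],
    [[0, 0, 2], [0, 0, 0], 0]
  ]
}}

```text
t: 5.1
tcp_pos: [0.5475, -0.0481, 0.0679]
ee_rot: [[-0.575, -0.818, -0.0], [-0.818, 0.575, 0.0], [0.0, 0.0, -1.0]]
ft_force: [0.2, 0.2, 0.2]
gripper_width: 0.0002
```

{"name": "apply_moves", "arguments": {
  "increments": [
    [[0, 0, 0.7], [0, 0, 0], 0],
    [[0, 0, 1.4], [0, 0, 0], 0],
    [[0, 0, 2], [0, 0, 0], 0],
    [[0, 0, 2], [0, 0, 0], 0]
  ]
}}

```text
t: 5.5
tcp_pos: [0.5475, -0.0481, 0.0658]
ee_rot: [[-0.575, -0.818, -0.0], [-0.818, 0.575, -0.0], [0.0, 0.0, -1.0]]
ft_force: [-0.2, -0.5, -0.7]
gripper_width: 0.0003
```

{"name": "apply_moves", "arguments": {
  "increments": [
    [[0, 0, 0.7], [0, 0, 0], 0],
    [[0, 0, 1.4], [0, 0, 0], 0],
    [[0, 0, 2], [0, 0, 0], 0],
    [[0, 0, 2], [0, 0, 0], 0]
  ]
}}

```text
t: 5.9
tcp_pos: [0.5475, -0.0481, 0.0639]
ee_rot: [[-0.575, -0.818, -0.0], [-0.818, 0.575, -0.0], [0.0, 0.0, -1.0]]
ft_force: [-0.4, -0.6, 0.1]
gripper_width: 0.0001
```

{"name": "apply_moves", "arguments": {
  "increments": [
    [[0, 0, 0.5], [0, 0, 0], 0],
    [[0, 0, 1], [0, 0, 0], 0],
    [[0, 0, 1], [0, 0, 0], 0]
  ]
}}

```text
t: 6.2
tcp_pos: [0.5475, -0.0481, 0.0629]
ee_rot: [[-0.575, -0.818, -0.0], [-0.818, 0.575, 0.0], [0.0, 0.0, -1.0]]
ft_force: [1.3, 0.1, 0.4]
gripper_width: 0.0001
```

{"name": "apply_moves", "arguments": {
  "increments": [
    [[0, 0, 0.5], [0, 0, 0], 0],
    [[0, 0, 1], [0, 0, 0], 0],
    [[0, 0, 1], [0, 0, 0], 0]
  ]
}}

```text
t: 6.5
tcp_pos: [0.5475, -0.0481, 0.0619]
ee_rot: [[-0.575, -0.818, -0.0], [-0.818, 0.575, -0.0], [0.0, 0.0, -1.0]]
ft_force: [0.3, -0.3, 0.5]
gripper_width: -0.0002
```

{"name": "apply_moves", "arguments": {
  "increments": [
    [[0, 0, 0.5], [0, 0, 0], 0],
    [[0, 0, 1], [0, 0, 0], 0],
    [[0, 0, 1], [0, 0, 0], 0]
  ]
}}

```text
t: 6.8
tcp_pos: [0.5476, -0.0483, 0.0612]
ee_rot: [[-0.575, -0.818, 0.0], [-0.818, 0.575, -0.0], [0.0, -0.0, -1.0]]
ft_force: [-2.0, -0.0, 2.9]
gripper_width: -0.0002
```

{"name": "apply_moves", "arguments": {
  "increments": [
    [[0, 0, 0.5], [0, 0, 0], 0],
    [[0, 0, 1], [0, 0, 0], 0],
    [[0, 0, 1], [0, 0, 0], 0]
  ]
}}

```text
t: 7.1
tcp_pos: [0.5476, -0.0486, 0.06]
ee_rot: [[-0.575, -0.818, -0.0], [-0.818, 0.575, -0.0], [0.0, -0.0, -1.0]]
ft_force: [-1.7, -2.3, 3.9]
gripper_width: 0.0002
```

{"name": "apply_moves", "arguments": {
  "increments": [
    [[0, 0, 0.5], [0, 0, 0], 0],
    [[0, 0, 1], [0, 0, 0], 0],
    [[0, 0, 1], [0, 0, 0], 0]
  ]
}}

```text
t: 7.4
tcp_pos: [0.5475, -0.0488, 0.059]
ee_rot: [[-0.575, -0.818, -0.0], [-0.818, 0.575, -0.001], [0.001, -0.0, -1.0]]
ft_force: [-3.2, -4.2, 5.2]
gripper_width: 0.0001
```

{"name": "apply_moves", "arguments": {
  "increments": [
    [[0, 0, 0.5], [0, 0, 0], 0],
    [[0, 0, 1], [0, 0, 0], 0],
    [[0, 0, 1], [0, 0, 0], 0]
  ]
}}

```text
t: 7.7
tcp_pos: [0.5475, -0.0491, 0.0581]
ee_rot: [[-0.576, -0.818, -0.0], [-0.818, 0.576, -0.001], [0.001, -0.0, -1.0]]
ft_force: [-2.8, -3.7, 5.5]
gripper_width: -0.0003
```

{"name": "apply_moves", "arguments": {
  "increments": [
    [[0, 0, 0.5], [0, 0, 0], 0],
    [[0, 0, 1], [0, 0, 0], 0],
    [[0, 0, 1], [0, 0, 0], 0]
  ]
}}

```text
t: 8.0
tcp_pos: [0.5474, -0.0494, 0.0571]
ee_rot: [[-0.576, -0.817, -0.0], [-0.817, 0.576, -0.001], [0.001, -0.001, -1.0]]
ft_force: [-1.9, -5.0, 7.0]
gripper_width: -0.0001
```

{"name": "apply_moves", "arguments": {
  "increments": [
    [[0.9, -0.4, 0.4], [0, 0, 0], 0],
    [[0.9, -0.4, 0.6], [0, 0, 0], 0],
    [[0.9, -0.4, 0.6], [0, 0, 0], 0]
  ]
}}

```text
t: 8.3
tcp_pos: [0.5474, -0.0497, 0.0566]
ee_rot: [[-0.575, -0.818, 0.0], [-0.818, 0.575, -0.001], [0.0, -0.0, -1.0]]
ft_force: [-3.4, -2.7, 6.3]
gripper_width: 0.0
```

Run:
```python
from h import *
plan((0.548,-0.0475,0.0615),235)
im=grab_frame('scene'); save('s1',cv2.resize(im[150:290,200:400],None,fx=4,fy=4))
```

```text
t 8.3 tcp [ 0.5474 -0.0497  0.0566] shift mm [-2.1  0.7 -4.9] rot [-0.02 -0.02 -0.13] F [-3.43 -2.67  6.34] w 0.0 q [-0.2   0.38  0.28  1.8  -0.12  0.97  2.66]
```

View pics/s1.png

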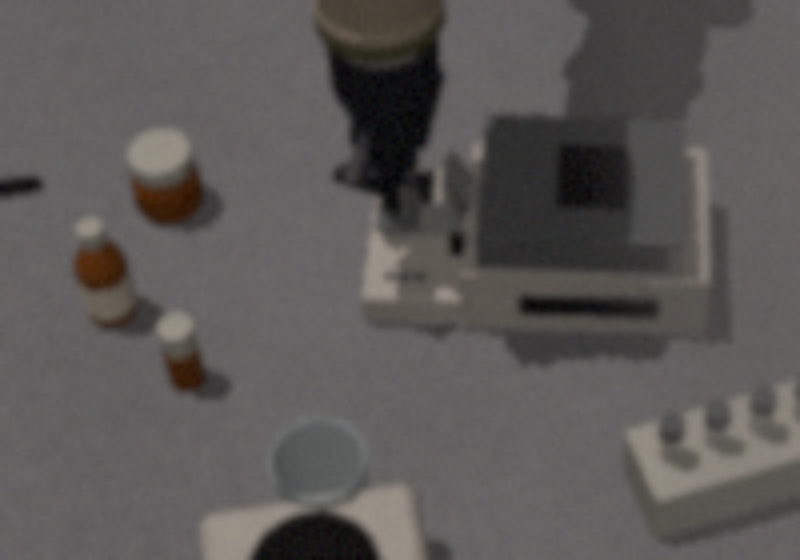

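Still shut, with the pad about 4.9 mm down. I'll continue in half-millimetre steps.

{"name": "apply_moves", "arguments": {
  "increments": [
    [[0.4, -0.2, 0.3], [0, 0, 0], 0],
    [[0.4, -0.2, 0.5], [0, 0, 0], 0],
    [[0.4, -0.2, 0.5], [0, 0, 0], 0]
  ]
}}

```text
t: 8.65
tcp_pos: [0.5474, -0.0498, 0.0561]
ee_rot: [[-0.575, -0.818, 0.0], [-0.818, 0.575, -0.0], [0.0, -0.0, -1.0]]
ft_force: [-2.2, -2.2, 6.2]
gripper_width: 0.0002
```

Run:
```python
from h import *
plan((0.548,-0.0475,0.0615),235)
im=grab_frame('scene'); save('s2',cv2.resize(im[150:290,200:400],None,fx=2,fy=2))
print(np.round([r['extent'] for r in find_in('scene','lid')]))
```

```text
t 8.65 tcp [ 0.5474 -0.0498  0.0561] shift mm [-2.2  0.8 -5.4] rot [-0.02 -0.01 -0.11] F [-2.22 -2.22  6.19] w 0.0002 q [-0.2   0.38  0.28  1.8  -0.13  0.97  2.66]
[[351. 191.  50.  50.]]
```

Run:
```python
from h import *
im=grab_frame('scene'); save('s3',cv2.resize(im[130:290,200:400],None,fx=3,fy=3))
plan((0.548,-0.0475,0.0615),235)
```

```text
t 8.8 tcp [ 0.5473 -0.0498  0.0561] shift mm [-2.3  0.8 -5.4] rot [-0.01 -0.01 -0.11] F [-2.53 -2.84  7.3 ] w -0.0 q [-0.2   0.38  0.28  1.8  -0.13  0.97  2.66]
```

View pics/s3.png

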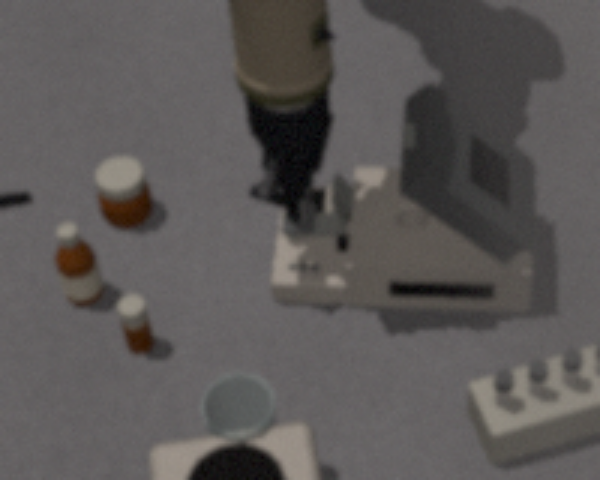

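{"name": "apply_moves", "arguments": {
  "increments": [
    [[0, 0, -8], [0, 0, 0], 0],
    [[0, 0, -25], [0, 0, 0], 0],
    [[0, 0, -50], [0, 0, 0], 0],
    [[0, 0, -80], [0, 0, 0], 0],
    [[0, 0, -110], [0, 0, 7], 0],
    [[0, 0, -140], [0, 0, 14], 0],
    [[0, 0, -165], [0, 0, 22], 0],
    [[0, 0, -185], [0, 0, 30], 0],
    [[0, 0, -194], [0, 0, 38], 0],
    [[0, 0, -194], [0, 0, 46], 0],
    [[0, 0, -194], [0, 0, 54], 0],
    [[0, 0, -194], [0, 0, 61], 0]
  ]
}}

```text
t: 10.0
tcp_pos: [0.5473, -0.0488, 0.25]
ee_rot: [[-0.994, 0.111, -0.0], [0.111, 0.994, 0.001], [0.0, 0.001, -1.0]]
ft_force: [-0.8, 0.8, -0.4]
gripper_width: 0.0
```

Run:
```python
from h import *
plan((0.556,0.005,0.25),167.2)
```

```text
t 10.0 tcp [ 0.5473 -0.0488  0.25  ] shift mm [-2.7 54.5  0. ] rot [ 0.03 -0.01  6.43] F [-0.76  0.82 -0.44] w 0.0 q [-0.33  0.22  0.44  1.57 -0.09  1.38  1.57]
```

{"name": "apply_moves", "arguments": {
  "increments": [
    [[-1, 12, 0], [0, 0, 3], 20],
    [[-2, 28, 0], [0, 0, 6.4], 45],
    [[-2.7, 44, 0], [0, 0, 6.4], 45],
    [[-2.7, 52, 0], [0, 0, 6.4], 45],
    [[-2.7, 54.5, 0], [0, 0, 6.4], 45],
    [[-2.7, 54.5, 0], [0, 0, 6.4], 45],
    [[-2.7, 54.5, 0], [0, 0, 6.4], 45],
    [[-2.7, 54.5, 0], [0, 0, 6.4], 45]
  ]
}}

```text
t: 10.8
tcp_pos: [0.5557, 0.0035, 0.25]
ee_rot: [[-0.976, 0.217, 0.0], [0.217, 0.976, -0.0], [-0.0, -0.0, -1.0]]
ft_force: [0.4, -0.2, 0.3]
gripper_width: 0.0448
```

Run:
```python
from h import *
import pickle
s=monitor.state(); im=grab_frame('wrist'); save('w3',im); pickle.dump((s,im),open('w3.pkl','wb'))
print(s['tcp_pos'],s['joint_velocities'].round(3),s['t'])
for th in ['lid','latch','vial_center','well']:
  try: print(th,[(round(float(q['score']),2),np.round(q['extent'],1).tolist()) for q in find_in('wrist',th)[:3]])
  except Exception as e: print(th,e)
save('w3c',cv2.resize(im[80:260,225:500],None,fx=2.9,fy=2.9,interpolation=cv2.INTER_CUBIC))
```

```text
[0.55573217 0.00345822 0.24997852] [ 0.001  0.    -0.004  0.    -0.002  0.    -0.002] 10.8
lid [(0.86, [544.0, 219.8, 170.7, 202.3])]
latch [(0.64, [284.4, 181.1, 73.5, 49.1])]
vial_center [(0.59, [150.2, 267.7, 39.6, 44.4])]
well [(0.63, [434.5, 216.1, 386.4, 216.3])]
```

View pics/w3.png

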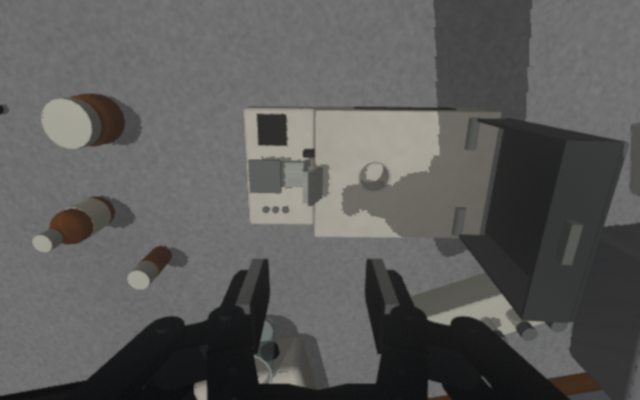

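View pics/w3c.png

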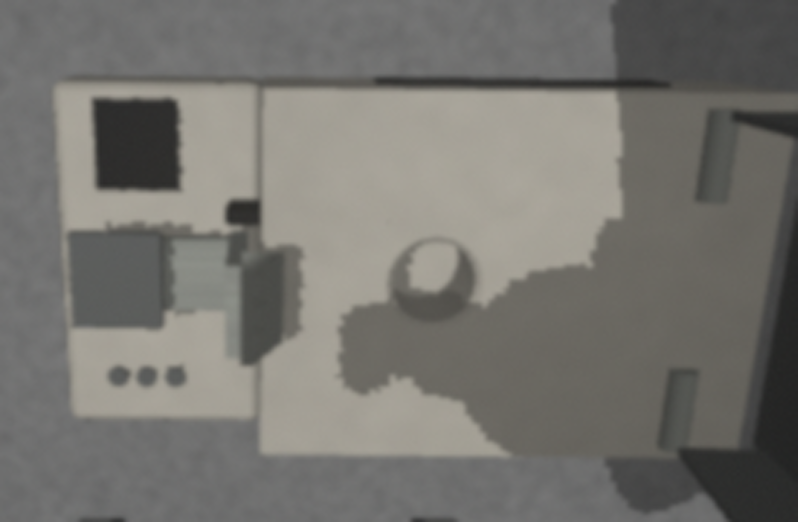

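```bash
cat > fit3.py <<'E'
from h import *
import pickle
from scipy.optimize import least_squares
s,im=pickle.load(open('w3.pkl','rb')); mw,Vw=cam('wrist',s)
cr=lambda a,b:np.array([225+a/2.9,80+b/2.9])
print('well',at_z(mw,Vw,cr(432.5,279),.06), 'width mm', .0)
a=at_z(mw,Vw,cr(389,279),.06);b=at_z(mw,Vw,cr(476,279),.06);print(np.linalg.norm(a-b))
def W(p,l):
    c,s=np.cos(p[2]),np.sin(p[2]); return np.array([p[0]+c*l[0]-s*l[1],p[1]+s*l[0]+c*l[1],l[2]])
D=[((260,87),(-.06,.065,.06)),((260,455),(-.06,-.065,.06)),((798,93),(.113,.065,.06)),((432.5,279),(0,0,.06))]
f=lambda p:np.concatenate([proj(mw,Vw,W(p,l))-cr(*q) for q,l in D])[[0,1,2,3,5,6,7]]
r=least_squares(f,[.57,.06,1.35]); print(r.x,np.degrees(r.x[2]),np.round(r.fun,1))
print('vial cap top',at_z(mw,Vw,(139,281),.062))
a=cv2.cvtColor(im,cv2.COLOR_RGB2BGR)[230:310,100:200];cv2.imwrite('pics/v3.png',cv2.resize(a,None,fx=6,fy=6,interpolation=cv2.INTER_CUBIC))
E
python3 fit3.py
```

```text
well [0.57008608 0.05931995 0.06      ] width mm 0.0
0.029911867087330724
[0.57157904 0.05944375 1.34353739] 76.97902197901652 [ 0.2 -0.2 -0.6 -0.4 -0.7  0.4  1.4]
vial cap top [ 0.63119192 -0.21445072  0.062     ]
```

View pics/v3.png

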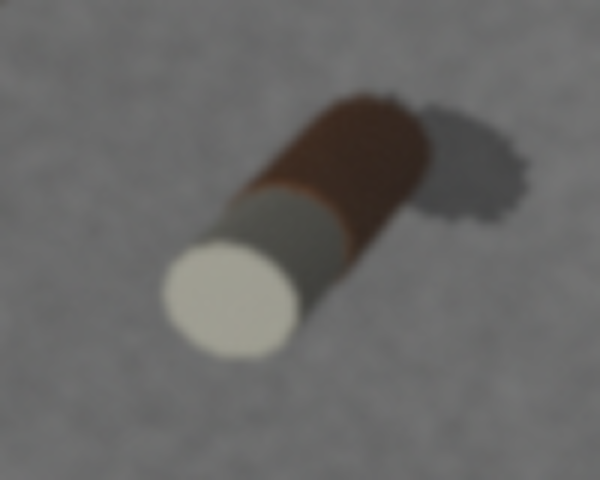

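Run:
```python
from h import *
plan((0.631,-0.214,0.15),167.2)
```

```text
t 11.05 tcp [0.5558 0.0041 0.2499] shift mm [-120.7 -196.7   99.9] rot [-0.   -0.    0.29] F [-0.06 -0.38  0.45] w 0.0451 q [-0.41  0.23  0.42  1.55 -0.09  1.38  1.37]
```

{"name": "apply_moves", "arguments": {
  "increments": [
    [[-13, -20, 0], [0, 0, 0], 45],
    [[-33, -54, 10], [0, 0, 0], 45],
    [[-55, -90, 25], [0, 0, 0], 45],
    [[-77, -126, 45], [0, 0, 0], 45],
    [[-97, -158, 65], [0, 0, 0], 45],
    [[-113, -183, 85], [0, 0, 0], 45],
    [[-119, -194, 97], [0, 0, 0], 45],
    [[-120.7, -196.7, 100], [0, 0, 0], 45],
    [[-120.7, -196.7, 100], [0, 0, 0], 45],
    [[-120.7, -196.7, 100], [0, 0, 0], 45]
  ]
}}

```text
t: 12.05
tcp_pos: [0.6319, -0.2118, 0.1511]
ee_rot: [[-0.977, 0.214, 0.002], [0.214, 0.977, 0.001], [-0.001, 0.001, -1.0]]
ft_force: [0.4, 1.2, 0.1]
gripper_width: 0.0451
```

Run:
```python
from h import *
import pickle
s=monitor.state(); im=grab_frame('wrist'); save('w4',im); pickle.dump((s,im),open('w4.pkl','wb'))
print(s['tcp_pos'],s['joint_velocities'].round(3),s['t'])
m,V=cam('wrist',s)
for th in ['vial_center']:
  r=find_in('wrist',th); print(th,[(round(float(q['score']),2),np.round(q['extent'],1).tolist()) for q in r[:3]])
for p in [(.631,-.213,.062),(.631,-.213,0)]: print(proj(m,V,p))
```

```text
[ 0.63189295 -0.21176592  0.1510938 ] [-0.006 -0.011  0.001 -0.002  0.    -0.002  0.002] 12.05
vial_center [(0.63, [313.2, 196.9, 32.4, 53.7])]
[313.82905219 208.53582359]
[314.41318076 184.41179305]
```

View pics/w4.png

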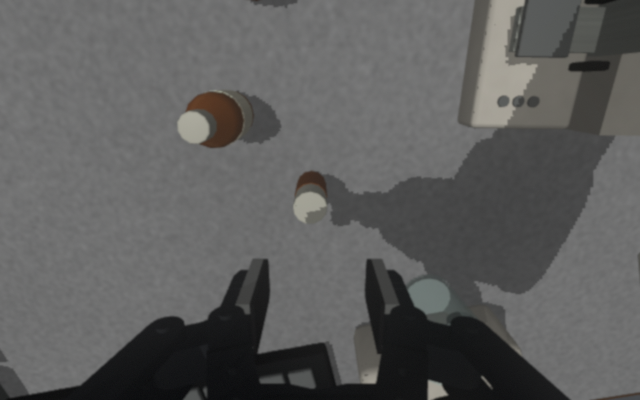

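Run:
```python
from h import *
import pickle
s,im=pickle.load(open('w4.pkl','rb')); m,V=cam('wrist',s)
print('vial',at_z(m,V,(311,208),.062),at_z(m,V,(311.5,182),0.0))
mt,Vt=cam('top'); print('beaker base',at_z(mt,Vt,(382.5,133),0),'rim',at_z(mt,Vt,(387,126),.08))
plan((0.6305,-0.2145,0.040),167.2)
```

```text
vial [ 0.63016733 -0.21489059  0.062     ] [ 0.62828048 -0.21503957  0.        ]
beaker base [ 0.7674668  -0.12864131  0.        ] rim [ 0.76659602 -0.12913603  0.08      ]
t 12.15 tcp [ 0.632  -0.2119  0.1513] shift mm [  1.1  -2.9 111.3] rot [0.05 0.11 0.44] F [ 0.1  -0.9   0.17] w 0.0449 q [-0.04  0.55  0.48  1.38 -0.26  1.28  1.8 ]
```

{"name": "apply_moves", "arguments": {
  "increments": [
    [[1.5, -3, 10], [0, 0.1, 0.4], 45],
    [[1.5, -3, 25], [0, 0.1, 0.4], 45],
    [[1.5, -3, 45], [0, 0.1, 0.4], 45],
    [[1.5, -3, 65], [0, 0.1, 0.4], 45],
    [[1.5, -3, 85], [0, 0.1, 0.4], 45],
    [[1.5, -3, 100], [0, 0.1, 0.4], 45],
    [[1.5, -3, 108], [0, 0.1, 0.4], 45],
    [[1.5, -3, 111], [0, 0.1, 0.4], 45],
    [[1.5, -3, 111], [0, 0.1, 0.4], 45],
    [[1.5, -3, 111], [0, 0.1, 0.4], 45]
  ]
}}

```text
t: 13.15
tcp_pos: [0.6295, -0.2166, 0.0398]
ee_rot: [[-0.975, 0.223, -0.0], [0.223, 0.975, -0.0], [0.0, -0.0, -1.0]]
ft_force: [-0.6, 0.1, -0.1]
gripper_width: 0.045
```

Run:
```python
from h import *
import pickle
plan((0.6305,-0.2145,0.040),167.2)
im=grab_frame('wrist'); save('w5',im)
```

```text
t 13.15 tcp [ 0.6295 -0.2166  0.0398] shift mm [-0.5  2.3 -0.2] rot [-0.01 -0.02 -0.1 ] F [-0.58  0.12 -0.11] w 0.045 q [-0.02  0.65  0.45  1.48 -0.3   1.08  1.84]
```

View pics/w5.png

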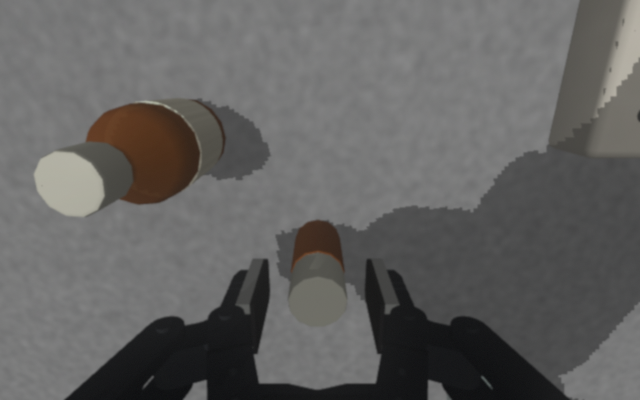

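{"name": "apply_moves", "arguments": {
  "increments": [
    [[0, 0, 0], [0, 0, 0], 38],
    [[0, 0, 0], [0, 0, 0], 32],
    [[0, 0, 0], [0, 0, 0], 28],
    [[0, 0, 0], [0, 0, 0], 22],
    [[0, 0, 0], [0, 0, 0], 20],
    [[0, 0, 0], [0, 0, 0], 20],
    [[0, 0, 0], [0, 0, 0], 20]
  ]
}}

```text
t: 13.9
tcp_pos: [0.6293, -0.2165, 0.0394]
ee_rot: [[-0.975, 0.223, -0.001], [0.223, 0.975, 0.0], [0.001, -0.0, -1.0]]
ft_force: [0.7, -0.0, 4.9]
gripper_width: 0.0232
```

{"name": "apply_moves", "arguments": {
  "increments": [
    [[0, 0, -5], [0, 0, 0], 20],
    [[0, 0, -15], [0, 0, 0], 20],
    [[0, 0, -30], [0, 0, 0], 20],
    [[0, 0, -55], [0, 0, 0], 20],
    [[0, 0, -80], [0, 0, 0], 20],
    [[0, 0, -100], [0, 0, 0], 20],
    [[0, 0, -115], [0, 0, 0], 20],
    [[0, 0, -120], [0, 0, 0], 20],
    [[0, 0, -120], [0, 0, 0], 20],
    [[0, 0, -120], [0, 0, 0], 20]
  ]
}}

```text
t: 14.9
tcp_pos: [0.6287, -0.2161, 0.1578]
ee_rot: [[-0.975, 0.223, -0.003], [0.223, 0.975, 0.001], [0.003, 0.0, -1.0]]
ft_force: [-1.0, -0.1, -1.6]
gripper_width: 0.0233
```

Run:
```python
from h import *
import pickle
plan((0.5705,0.0595,0.17),167.2)
s=monitor.state();im=grab_frame('wrist'); save('w6',im);pickle.dump((s,im),open('w6.pkl','wb'))
```

```text
t 14.9 tcp [ 0.6287 -0.2161  0.1578] shift mm [118.3 255.7 -11.8] rot [ 0.01 -0.2  -0.09] F [-1.   -0.05 -1.56] w 0.0233 q [-0.04  0.55  0.48  1.37 -0.25  1.29  1.8 ]
```

View pics/w6.png

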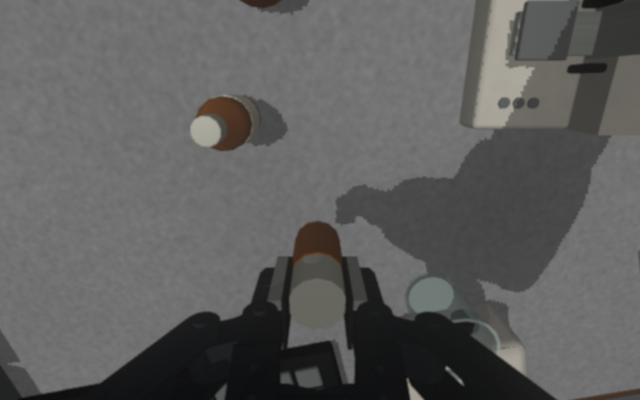

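Run:
```python
from h import *
m=camera_model('wrist'); V=np.linalg.inv(np.array(m['mount']))
def atz(uv,z):
    o,d=ray(m,V,uv); return o+d*(z-o[2])/d[2]
print('cap c',atz((317.5,303),-.0226))
for r in (300,303,306): print(atz((317.5,r),-.0226))
# bottom far edge (camera-side): foot rim at x=xc+.013,z=.0394
for xc in (-.002,-.001,0,.001,.002): print(xc,proj(m,V,(xc+.013,0,.0394)),proj(m,V,(xc+.0125,0,-.0226)),proj(m,V,(xc-.0125,0,-.0226)))
im=cv2.imread('pics/w6.png')[210:340,270:370];cv2.imwrite('pics/w6c.png',cv2.resize(im,None,fx=5,fy=4.5,interpolation=cv2.INTER_CUBIC))
```

```text
cap c [ 0.00054073  0.0010584  -0.0226    ]
[ 0.00198078  0.00105724 -0.0226    ]
[ 0.00054073  0.0010584  -0.0226    ]
[-0.0009091   0.00105958 -0.0226    ]
-0.002 [315.58058845 221.6233661 ] [314.86863448 281.82575556] [314.96971641 333.16190681]
-0.001 [315.57878049 219.99423095] [314.86433811 279.64377401] [314.96589349 331.22037318]
0 [315.57696643 218.35959453] [314.86002101 277.45126085] [314.96205317 329.27000172]
0.001 [315.57514623 216.71942895] [314.85568302 275.24813967] [314.95819533 327.31073194]
0.002 [315.57331986 215.07370609] [314.85132399 273.03433328] [314.95431984 325.3425028 ]
```

View pics/w6c.png

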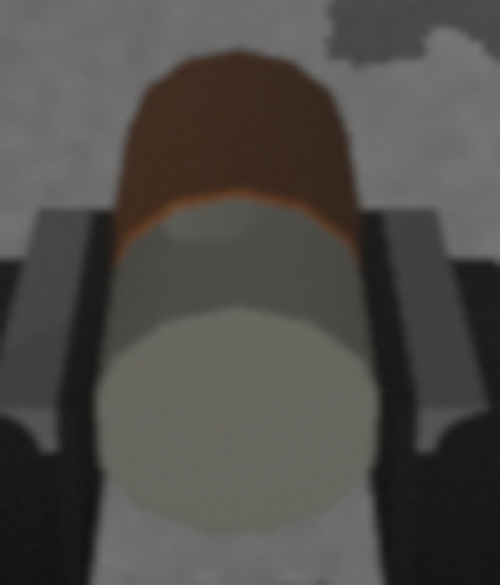

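{"name": "apply_moves", "arguments": {
  "increments": [
    [[5, 10, -8], [0, -0.2, 0], 20],
    [[16, 34, -12], [0, -0.2, 0], 20],
    [[31, 66, -12], [0, -0.2, 0], 20],
    [[47, 101, -12], [0, -0.2, 0], 20],
    [[63, 136, -12], [0, -0.2, 0], 20],
    [[79, 171, -12], [0, -0.2, 0], 20],
    [[94, 203, -12], [0, -0.2, 0], 20],
    [[106, 229, -12], [0, -0.2, 0], 20],
    [[113, 244, -12], [0, -0.2, 0], 20],
    [[117, 252, -12], [0, -0.2, 0], 20],
    [[118, 254, -12], [0, -0.2, 0], 20],
    [[118, 254, -12], [0, -0.2, 0], 20]
  ]
}}

```text
t: 16.15
tcp_pos: [0.5708, 0.057, 0.1711]
ee_rot: [[-0.975, 0.224, 0.002], [0.224, 0.975, -0.001], [-0.002, -0.0, -1.0]]
ft_force: [-0.4, -0.3, -1.3]
gripper_width: 0.023
```

{"name": "apply_moves", "arguments": {
  "increments": [
    [[0, 0, 5], [0, 0, 0], 20],
    [[0, 0, 15], [0, 0, 0], 20],
    [[0, 0, 28], [0, 0, 0], 20],
    [[0, 0, 40], [0, 0, 0], 20],
    [[0, 0, 46], [0, 0, 0], 20],
    [[0, 0, 48], [0, 0, 0], 20],
    [[0, 0, 48], [0, 0, 0], 20],
    [[0, 0, 48], [0, 0, 0], 20]
  ]
}}

```text
t: 16.95
tcp_pos: [0.5713, 0.0576, 0.1235]
ee_rot: [[-0.975, 0.223, 0.002], [0.223, 0.975, -0.0], [-0.002, 0.0, -1.0]]
ft_force: [-0.3, 0.4, -0.6]
gripper_width: 0.0232
```

Run:
```python
from h import *
import pickle
plan((0.5705,0.0588,0.11),167.2)
s=monitor.state();im=grab_frame('wrist'); save('w7',im);pickle.dump((s,im),open('w7.pkl','wb'))
ic=cv2.imread('pics/w7.png')[140:340,240:400];cv2.imwrite('pics/w7c.png',cv2.resize(ic,None,fx=3,fy=3,interpolation=cv2.INTER_CUBIC))
im=grab_frame('scene'); save('s7',cv2.resize(im[130:270,260:400],None,fx=4,fy=4,interpolation=cv2.INTER_CUBIC))
im=grab_frame('top'); save('t7',cv2.resize(im[140:260,240:400],None,fx=4,fy=4,interpolation=cv2.INTER_CUBIC))
```

```text
t 16.95 tcp [0.5713 0.0576 0.1235] shift mm [ 1.1  1.  13.5] rot [ 0.01  0.14 -0.09] F [-0.27  0.39 -0.65] w 0.0232 q [-0.48  0.36  0.4   1.68 -0.15  1.13  1.31]
```

View pics/w7.png

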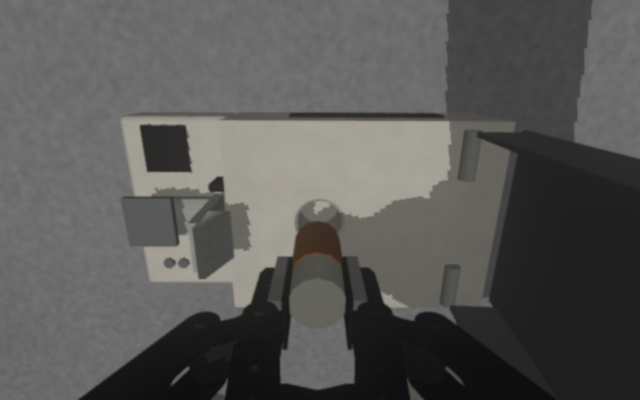

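View pics/w7c.png

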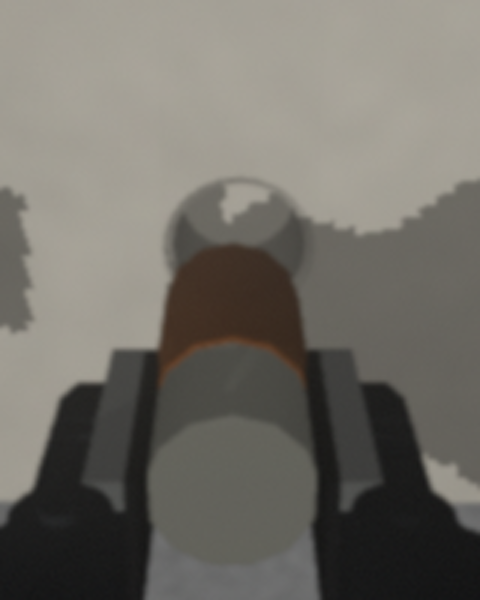

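View pics/s7.png

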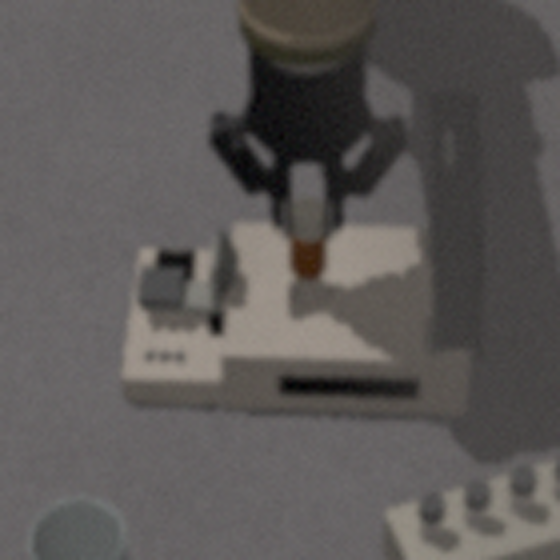

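Run:
```python
from h import *
m=camera_model('wrist'); V=np.linalg.inv(np.array(m['mount']))
def atz(uv,z):
    o,d=ray(m,V,uv); return (o+d*(z-o[2])/d[2])*1000
c=lambda a,b:(240+a/3,140+b/3)
zw=.1235-.06
print('well far edge inner/outer',atz(c(238,181),zw),atz(c(238,176),zw))
print('well L/R',atz(c(165,243),zw),atz(c(312,243),zw), atz(c(174,243),zw),atz(c(303,243),zw))
print('foot top',atz(c(235,244),.0394),'foot L/R',atz(c(168,290),.0394),atz(c(301,290),.0394))
print('cap',atz(c(232.5,490),-.0226),'glass/cap far edge',atz(c(234,341),-.0006))
```

```text
well far edge inner/outer [15.6379872   2.26534903 63.5       ] [16.74798612  2.26249095 63.5       ]
well L/R [  1.54636967 -13.40044619  63.5       ] [ 1.56609731 18.21666716 63.5       ] [  1.54757763 -11.46446583  63.5       ] [ 1.56488964 16.28116422 63.5       ]
foot top [11.18648796  1.56840497 39.4       ] foot L/R [  1.60380308 -11.34154724  39.4       ] [ 1.62099283 14.31484933 39.4       ]
cap [  0.38671965   1.05891694 -22.6       ] glass/cap far edge [11.5491106   1.29472393 -0.6       ]
```

{"name": "apply_moves", "arguments": {
  "increments": [
    [[0.8, 0.3, 4], [0, 0.1, 0], 20],
    [[1.7, 0.7, 10], [0, 0.1, 0], 20],
    [[1.7, 0.7, 16], [0, 0.1, 0], 20],
    [[1.7, 0.7, 20], [0, 0.1, 0], 20],
    [[1.7, 0.7, 21], [0, 0.1, 0], 20],
    [[1.7, 0.7, 21], [0, 0.1, 0], 20],
    [[1.7, 0.7, 21], [0, 0.1, 0], 20]
  ]
}}

```text
t: 17.8
tcp_pos: [0.5696, 0.0585, 0.1022]
ee_rot: [[-0.975, 0.223, 0.0], [0.223, 0.975, -0.0], [-0.0, 0.0, -1.0]]
ft_force: [0.1, -0.4, -0.5]
gripper_width: 0.0228
```

Run:
```python
from h import *
import pickle
plan((0.5705,0.0588,0.11),167.2)
s=monitor.state();im=grab_frame('wrist'); save('w8',im);pickle.dump((s,im),open('w8.pkl','wb'))
ic=cv2.imread('pics/w8.png')[180:280,270:370];cv2.imwrite('pics/w8c.png',cv2.resize(ic,None,fx=6,fy=6,interpolation=cv2.INTER_CUBIC))
```

```text
t 17.8 tcp [0.5696 0.0585 0.1022] shift mm [-0.8  0.4 -7.8] rot [ 0.    0.01 -0.1 ] F [ 0.14 -0.35 -0.45] w 0.0228 q [-0.47  0.38  0.4   1.7  -0.16  1.09  1.32]
```

View pics/w8c.png

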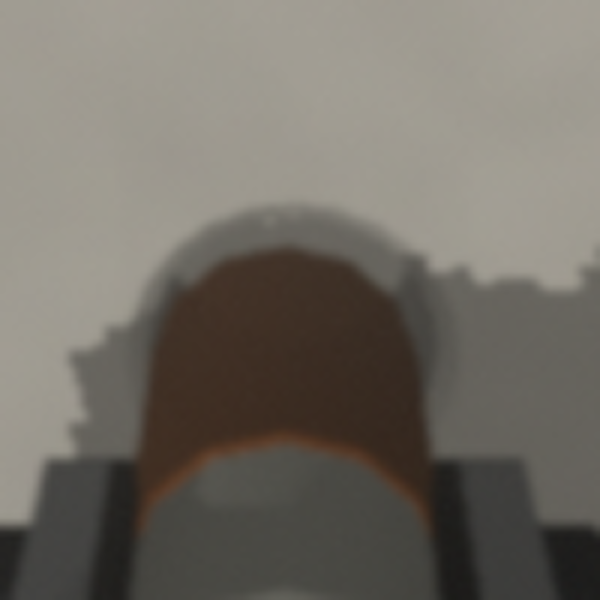

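Run:
```python
from h import *
m=camera_model('wrist'); V=np.linalg.inv(np.array(m['mount']))
def atz(uv,z):
    o,d=ray(m,V,uv); return (o+d*(z-o[2])/d[2])*1000
c=lambda a,b:(270+a/6,180+b/6)
zw=.0422
print('well outer far',atz(c(295,204),zw),'inner far?',atz(c(295,215),zw))
for r in (300,340,380): print('well L/R',r,atz(c(135,r),zw),atz(c(455,r),zw))
print('foot',atz(c(286,248),.0394),atz(c(152,340),.0394),atz(c(421,340),.0394))
```

```text
well outer far [14.58002996  2.04974294 42.2       ] inner far? [13.45105391  2.05246739 42.2       ]
well L/R 300 [  4.5713753 -13.48956    42.2      ] [ 4.59156356 17.63505543 42.2       ]
well L/R 340 [  0.30568274 -13.58831995  42.2       ] [ 0.32663278 17.75436991 42.2       ]
well L/R 380 [ -4.0202115  -13.68847371  42.2       ] [-3.99848012 17.87536802 42.2       ]
foot [11.18378314  1.18878971 39.4       ] [  1.60112597 -11.72730724  39.4       ] [ 1.61846859 14.21842689 39.4       ]
```

{"name": "apply_moves", "arguments": {
  "increments": [
    [[0.2, 0.4, 0], [0, 0, 0], 20],
    [[0.3, 0.8, 0], [0, 0, 0], 20],
    [[0.3, 0.8, 1.5], [0, 0, 0], 20],
    [[0.3, 0.8, 3], [0, 0, 0], 20],
    [[0.3, 0.8, 4.5], [0, 0, 0], 20],
    [[0.3, 0.8, 6], [0, 0, 0], 20],
    [[0.3, 0.8, 6], [0, 0, 0], 20]
  ]
}}

```text
t: 18.55
tcp_pos: [0.5692, 0.0594, 0.0958]
ee_rot: [[-0.975, 0.223, -0.0], [0.223, 0.975, -0.0], [0.0, -0.0, -1.0]]
ft_force: [0.1, 0.5, -0.3]
gripper_width: 0.0229
```

{"name": "apply_moves", "arguments": {
  "increments": [
    [[0, 0, 1.5], [0, 0, 0], 20],
    [[0, 0, 3], [0, 0, 0], 20],
    [[0, 0, 3], [0, 0, 0], 20]
  ]
}}

```text
t: 18.85
tcp_pos: [0.5693, 0.0594, 0.0928]
ee_rot: [[-0.975, 0.223, -0.0], [0.223, 0.975, -0.0], [0.0, -0.0, -1.0]]
ft_force: [-0.4, 0.3, -1.0]
gripper_width: 0.0228
```

{"name": "apply_moves", "arguments": {
  "increments": [
    [[0, 0, 2], [0, 0, 0], 20],
    [[0, 0, 4], [0, 0, 0], 20],
    [[0, 0, 6], [0, 0, 0], 20],
    [[0, 0, 8], [0, 0, 0], 20],
    [[0, 0, 8], [0, 0, 0], 20]
  ]
}}

```text
t: 19.35
tcp_pos: [0.5692, 0.0594, 0.0847]
ee_rot: [[-0.975, 0.223, -0.0], [0.223, 0.975, -0.0], [0.0, -0.0, -1.0]]
ft_force: [0.1, -0.6, -1.1]
gripper_width: 0.0229
```

{"name": "apply_moves", "arguments": {
  "increments": [
    [[0, 0, 2], [0, 0, 0], 20],
    [[0, 0, 4], [0, 0, 0], 20],
    [[0, 0, 6], [0, 0, 0], 20],
    [[0, 0, 8], [0, 0, 0], 20],
    [[0, 0, 10], [0, 0, 0], 20],
    [[0, 0, 10], [0, 0, 0], 20]
  ]
}}

```text
t: 19.95
tcp_pos: [0.5692, 0.0594, 0.0747]
ee_rot: [[-0.975, 0.223, -0.0], [0.223, 0.975, -0.0], [0.0, -0.0, -1.0]]
ft_force: [0.6, -1.3, -0.4]
gripper_width: 0.0232
```

{"name": "apply_moves", "arguments": {
  "increments": [
    [[0, 0, 2], [0, 0, 0], 20],
    [[0, 0, 4], [0, 0, 0], 20],
    [[0, 0, 6], [0, 0, 0], 20],
    [[0, 0, 8], [0, 0, 0], 20],
    [[0, 0, 8], [0, 0, 0], 20]
  ]
}}

```text
t: 20.45
tcp_pos: [0.5693, 0.0594, 0.0668]
ee_rot: [[-0.975, 0.223, -0.0], [0.223, 0.975, -0.0], [0.0, -0.0, -1.0]]
ft_force: [-0.1, -0.6, -0.5]
gripper_width: 0.023
```

{"name": "apply_moves", "arguments": {
  "increments": [
    [[0, 0, 1], [0, 0, 0], 20],
    [[0, 0, 2], [0, 0, 0], 20],
    [[0, 0, 2], [0, 0, 0], 20]
  ]
}}

```text
t: 20.75
tcp_pos: [0.5694, 0.0595, 0.065]
ee_rot: [[-0.975, 0.223, -0.0], [0.223, 0.975, -0.0], [0.0, -0.0, -1.0]]
ft_force: [-0.2, 0.5, -0.8]
gripper_width: 0.0231
```

{"name": "apply_moves", "arguments": {
  "increments": [
    [[0, 0, 0.8], [0, 0, 0], 20],
    [[0, 0, 1.4], [0, 0, 0], 20],
    [[0, 0, 1.4], [0, 0, 0], 20]
  ]
}}

```text
t: 21.05
tcp_pos: [0.5693, 0.0594, 0.0636]
ee_rot: [[-0.975, 0.223, -0.0], [0.223, 0.975, -0.0], [0.0, -0.0, -1.0]]
ft_force: [0.2, -0.3, -0.2]
gripper_width: 0.0233
```

{"name": "apply_moves", "arguments": {
  "increments": [
    [[0, 0, 0], [0, 0, 0], 26],
    [[0, 0, 0], [0, 0, 0], 30],
    [[0, 0, 0], [0, 0, 0], 34],
    [[0, 0, 0], [0, 0, 0], 38],
    [[0, 0, 0], [0, 0, 0], 40],
    [[0, 0, 0], [0, 0, 0], 40]
  ]
}}

```text
t: 21.65
tcp_pos: [0.5693, 0.0594, 0.0637]
ee_rot: [[-0.975, 0.223, -0.0], [0.223, 0.975, -0.0], [0.0, -0.0, -1.0]]
ft_force: [0.8, -0.4, 0.5]
gripper_width: 0.0401
```

{"name": "apply_moves", "arguments": {
  "increments": [
    [[0, 0, -5], [0, 0, 0], 40],
    [[0, 0, -15], [0, 0, 0], 40],
    [[0, 0, -35], [0, 0, 0], 40],
    [[0, 0, -60], [0, 0, 0], 40],
    [[0, 0, -80], [0, 0, 0], 40],
    [[0, 0, -90], [0, 0, 0], 20],
    [[0, 0, -90], [0, 0, 0], 0],
    [[0, 0, -90], [0, 0, 0], 0]
  ]
}}

```text
t: 22.45
tcp_pos: [0.569, 0.0595, 0.1532]
ee_rot: [[-0.975, 0.223, -0.001], [0.223, 0.975, -0.0], [0.001, -0.0, -1.0]]
ft_force: [-0.5, 0.0, 0.3]
gripper_width: 0.0002
```

Run:
```python
from h import *
import pickle
plan((0.5705,0.0588,0.11),167.2)
s=monitor.state();im=grab_frame('wrist'); save('w9',im);pickle.dump((s,im),open('w9.pkl','wb'))
m,V=cam('wrist',s)
for z in (.086,.09,.1): print(z,proj(m,V,(.5695,.0595,z)))
im=grab_frame('scene'); save('s9',cv2.resize(im[130:270,260:400],None,fx=4,fy=4,interpolation=cv2.INTER_CUBIC))
```

```text
t 22.45 tcp [0.569  0.0595 0.1532] shift mm [-1.6 -0.3 43.2] rot [-0.01 -0.03 -0.09] F [-0.47  0.02  0.26] w 0.0002 q [-0.49  0.33  0.41  1.65 -0.14  1.19  1.3 ]
0.086 [315.99904415 221.76762359]
0.09 [315.97685353 224.1190998 ]
0.1 [315.9179135  230.36480325]
```

View pics/w9.png

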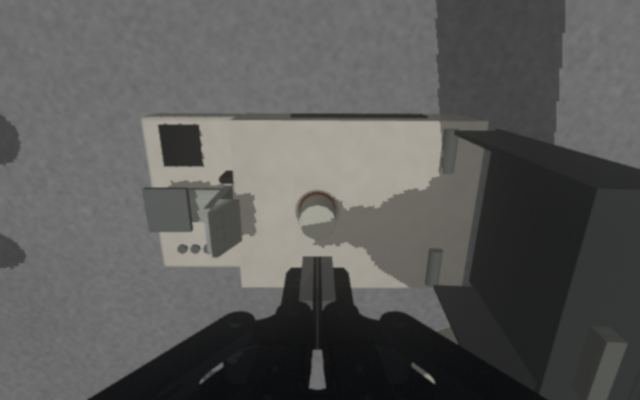

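View pics/s9.png

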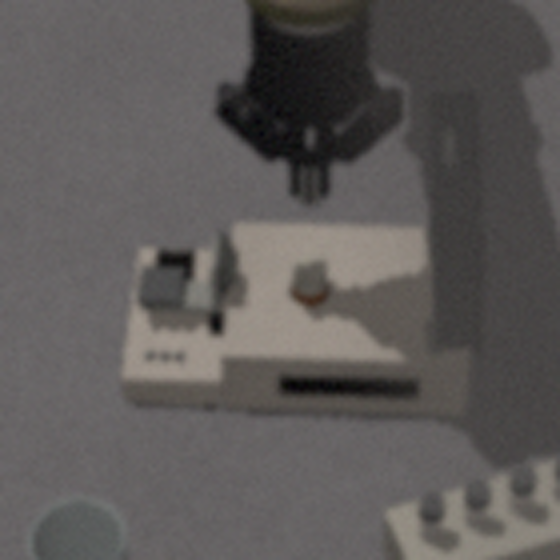

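```bash
cat > lid.py <<'E'
from h import *
H=np.array([90,62.])
def tcp(th,d):
    s,c=np.sin(th),np.cos(th); off=max(6.5*s,13*s-6*c)
    return H+d*np.array([-c,s])+(34+off)*np.array([s,c])
O=np.array([.5697,.0596]); R0=np.array([.223,.975])
if __name__=='__main__':
    s=monitor.state(); p=s['tcp_pos']; R=np.array(s['ee_rot'])
    x=1000*R0@(p[:2]-O); lat=1000*np.array([-.975,.223])@(p[:2]-O)
    print('reader x',x,'lat',lat,'z',p[2]*1000,'F',s['ft_force'],s['t'])
    for th in [1.5,1.4,1.3,1.2,1.1,1,.9,.8,.7,.6,.5,.4,.3,.25,.2,.15,.12,.08,.04,0]:
        d=115+10*(1.5-th)/1.5; q=tcp(th,d); print(th,np.round(q,1),'row dy,dz',np.round([q[0]-x,-(q[1]-p[2]*1000)],1))
E
python3 lid.py
```

```text
reader x -0.4463482934624765 lat 1.0062505772483794 z 152.45273358566624 F [-0.26862078  0.07182312  0.73824993] 22.55
1.5 [128.3 180. ] row dy,dz [128.7 -27.6]
1.4 [115.5 183.8] row dy,dz [115.9 -31.3]
1.3 [102.2 186.1] row dy,dz [102.6 -33.7]
1.2 [ 88.6 187. ] row dy,dz [ 89.  -34.5]
1.1 [ 74.8 186.3] row dy,dz [ 75.3 -33.9]
1 [ 61.2 184.1] row dy,dz [ 61.6 -31.7]
0.9 [ 47.7 180.4] row dy,dz [ 48.2 -27.9]
0.8 [ 34.7 175.1] row dy,dz [ 35.2 -22.7]
0.7 [ 22.6 168.7] row dy,dz [ 23.  -16.3]
0.6 [ 11.4 161.4] row dy,dz [11.9 -9. ]
0.5 [  1.  152.9] row dy,dz [ 1.5 -0.4]
0.4 [ -8.5 143.3] row dy,dz [-8.   9.2]
0.3 [-16.9 132.7] row dy,dz [-16.4  19.8]
0.25 [-20.7 127. ] row dy,dz [-20.2  25.4]
0.2 [-24.2 121.2] row dy,dz [-23.7  31.3]
0.15 [-27.4 115.1] row dy,dz [-26.9  37.3]
0.12 [-29.1 111.4] row dy,dz [-28.7  41.1]
0.08 [-31.3 106.4] row dy,dz [-30.9  46.1]
0.04 [-33.3 101.2] row dy,dz [-32.8  51.2]
0 [-35.  96.] row dy,dz [-34.6  56.5]
```

{"name": "apply_moves", "arguments": {
  "increments": [
    [[0, 0, -15], [0, 0, 0], 0],
    [[0, 0, -45], [0, 0, 0], 0],
    [[0, 0, -85], [0, 0, 0], 0],
    [[0, 10, -115], [0, 0, 0], 0],
    [[0, 35, -130], [0, 0, 0], 0],
    [[0, 70, -130], [0, 0, 0], 0],
    [[0, 110, -130], [0, 0, 0], 0],
    [[0, 145, -130], [0, 0, 0], 0],
    [[0, 165, -130], [0, 0, 0], 0],
    [[0, 172, -130], [0, 0, 0], 0],
    [[0, 172, -130], [0, 0, 0], 0],
    [[0, 172, -130], [0, 0, 0], 0]
  ]
}}

```text
t: 23.75
tcp_pos: [0.6079, 0.2252, 0.2834]
ee_rot: [[-0.974, 0.225, -0.0], [0.225, 0.974, -0.001], [0.0, -0.001, -1.0]]
ft_force: [0.9, 0.2, 0.4]
gripper_width: 0.0002
```

```bash
python3 lid.py | head -2;  python3 - <<'E'
from h import *
im=grab_frame('scene'); save('s10',cv2.resize(im[80:270,260:420],None,fx=3,fy=3,interpolation=cv2.INTER_CUBIC))
im=grab_frame('wrist'); save('w10',im)
E
```

```text
reader x 169.96843406325246 lat -0.3447879804334482 z 283.35924724026654 F [0.91815542 0.20329142 0.39526919] 23.75
1.5 [128.3 180. ] row dy,dz [-41.7 103.4]
```

View pics/s10.png

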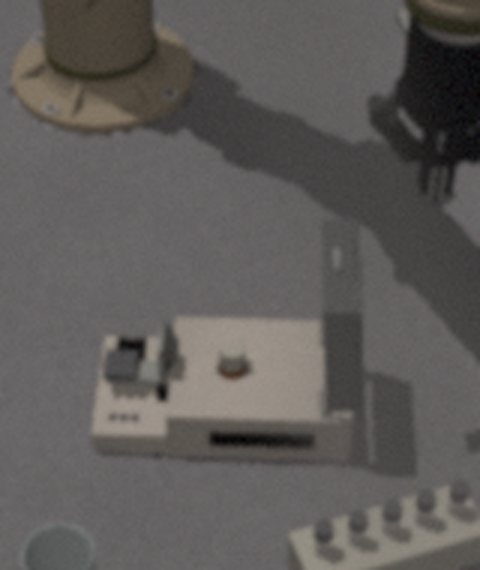

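View pics/w10.png

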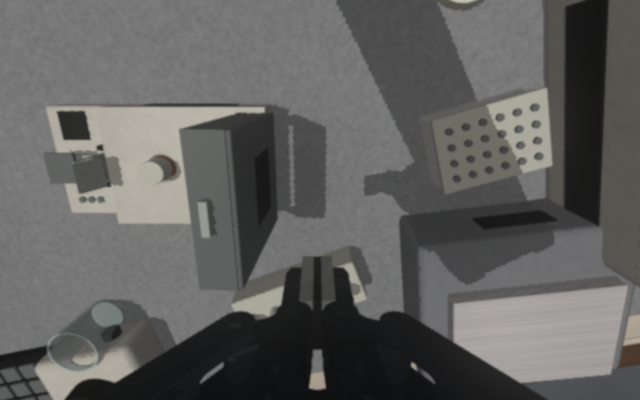

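{"name": "apply_moves", "arguments": {
  "increments": [
    [[0, 0, 12], [0, 0, 0], 0],
    [[0, 0, 35], [0, 0, 0], 0],
    [[0, 0, 65], [0, 0, 0], 0],
    [[0, -5, 88], [0, 0, 0], 0],
    [[0, -12, 99], [0, 0, 0], 0],
    [[0, -20, 103], [0, 0, 0], 0],
    [[0, -26, 103], [0, 0, 0], 0],
    [[0, -30, 103], [0, 0, 0], 0],
    [[0, -30, 103], [0, 0, 0], 0],
    [[0, -30, 103], [0, 0, 0], 0]
  ]
}}

```text
t: 24.85
tcp_pos: [0.6015, 0.1981, 0.1817]
ee_rot: [[-0.975, 0.223, 0.001], [0.223, 0.975, 0.001], [-0.001, 0.001, -1.0]]
ft_force: [-0.7, 0.4, 0.7]
gripper_width: 0.0001
```

```bash
python3 lid.py | head -2
```

```text
reader x 142.1642532151367 lat -0.1093512573297899 z 181.70694979671072 F [-0.74396363  0.35074022  0.70044015] 24.85
1.5 [128.3 180. ] row dy,dz [-13.9   1.7]
```

{"name": "apply_moves", "arguments": {
  "increments": [
    [[0, -4, 1], [0, 0, 0], 0],
    [[0, -8, 1], [0, 0, 0], 0],
    [[0, -11, 1], [0, 0, 0], 0],
    [[0, -14, 1], [0, 0, 0], 0],
    [[0, -16, 1], [0, 0, 0], 0],
    [[0, -18, 1], [0, 0, 0], 0],
    [[0, -20, 0], [0, 0, 0], 0],
    [[0, -20, 0], [0, 0, 0], 0]
  ]
}}

```text
t: 25.65
tcp_pos: [0.5965, 0.1781, 0.1807]
ee_rot: [[-0.975, 0.223, -0.0], [0.223, 0.975, -0.0], [0.0, -0.0, -1.0]]
ft_force: [-0.8, 1.3, 0.2]
gripper_width: -0.0002
```

```bash
python3 lid.py
```

```text
reader x 121.46818258550286 lat 0.30837755970553304 z 180.6963417404652 F [-0.81939627  1.34456255  0.23616704] 25.65
1.5 [128.3 180. ] row dy,dz [6.8 0.7]
1.4 [115.5 183.8] row dy,dz [-6.  -3.1]
1.3 [102.2 186.1] row dy,dz [-19.3  -5.4]
1.2 [ 88.6 187. ] row dy,dz [-32.9  -6.3]
1.1 [ 74.8 186.3] row dy,dz [-46.6  -5.6]
1 [ 61.2 184.1] row dy,dz [-60.3  -3.4]
0.9 [ 47.7 180.4] row dy,dz [-73.8   0.3]
0.8 [ 34.7 175.1] row dy,dz [-86.8   5.6]
0.7 [ 22.6 168.7] row dy,dz [-98.9  12. ]
0.6 [ 11.4 161.4] row dy,dz [-110.1   19.3]
0.5 [  1.  152.9] row dy,dz [-120.4   27.8]
0.4 [ -8.5 143.3] row dy,dz [-129.9   37.4]
0.3 [-16.9 132.7] row dy,dz [-138.4   48. ]
0.25 [-20.7 127. ] row dy,dz [-142.2   53.7]
0.2 [-24.2 121.2] row dy,dz [-145.7   59.5]
0.15 [-27.4 115.1] row dy,dz [-148.8   65.6]
0.12 [-29.1 111.4] row dy,dz [-150.6   69.3]
0.08 [-31.3 106.4] row dy,dz [-152.8   74.3]
0.04 [-33.3 101.2] row dy,dz [-154.7   79.5]
0 [-35.  96.] row dy,dz [-156.5   84.7]
```

{"name": "apply_moves", "arguments": {
  "increments": [
    [[0, -4, -2], [0, 0, 0], 0],
    [[0, -11, -4], [0, 0, 0], 0],
    [[0, -19, -5.4], [0, 0, 0], 0],
    [[0, -29, -6.3], [0, 0, 0], 0],
    [[0, -39, -6], [0, 0, 0], 0],
    [[0, -50, -5], [0, 0, 0], 0],
    [[0, -60, -3.4], [0, 0, 0], 0],
    [[0, -68, -1.3], [0, 0, 0], 0],
    [[0, -74, 0.3], [0, 0, 0], 0],
    [[0, -74, 0.3], [0, 0, 0], 0]
  ]
}}

```text
t: 26.65
tcp_pos: [0.5798, 0.1049, 0.1802]
ee_rot: [[-0.974, 0.225, -0.0], [0.225, 0.974, -0.001], [0.0, -0.001, -1.0]]
ft_force: [0.8, 1.1, 1.7]
gripper_width: 0.0001
```

```bash
python3 lid.py;python3 - <<'E'
from h import *
im=grab_frame('scene'); save('s11',cv2.resize(im[80:270,260:420],None,fx=3,fy=3,interpolation=cv2.INTER_CUBIC))
E
```

```text
reader x 46.432919214693946 lat 0.2141886654005968 z 180.16744839679137 F [0.83247109 1.1090026  1.74695948] 26.65
1.5 [128.3 180. ] row dy,dz [81.9  0.2]
1.4 [115.5 183.8] row dy,dz [69.  -3.6]
1.3 [102.2 186.1] row dy,dz [55.7 -5.9]
1.2 [ 88.6 187. ] row dy,dz [42.1 -6.8]
1.1 [ 74.8 186.3] row dy,dz [28.4 -6.1]
1 [ 61.2 184.1] row dy,dz [14.7 -3.9]
0.9 [ 47.7 180.4] row dy,dz [ 1.3 -0.2]
0.8 [ 34.7 175.1] row dy,dz [-11.7   5.1]
0.7 [ 22.6 168.7] row dy,dz [-23.9  11.4]
0.6 [ 11.4 161.4] row dy,dz [-35.   18.8]
0.5 [  1.  152.9] row dy,dz [-45.4  27.3]
0.4 [ -8.5 143.3] row dy,dz [-54.9  36.9]
0.3 [-16.9 132.7] row dy,dz [-63.3  47.5]
0.25 [-20.7 127. ] row dy,dz [-67.1  53.2]
0.2 [-24.2 121.2] row dy,dz [-70.6  59. ]
0.15 [-27.4 115.1] row dy,dz [-73.8  65.1]
0.12 [-29.1 111.4] row dy,dz [-75.6  68.8]
0.08 [-31.3 106.4] row dy,dz [-77.7  73.8]
0.04 [-33.3 101.2] row dy,dz [-79.7  78.9]
0 [-35.  96.] row dy,dz [-81.4  84.2]
```

View pics/s11.png

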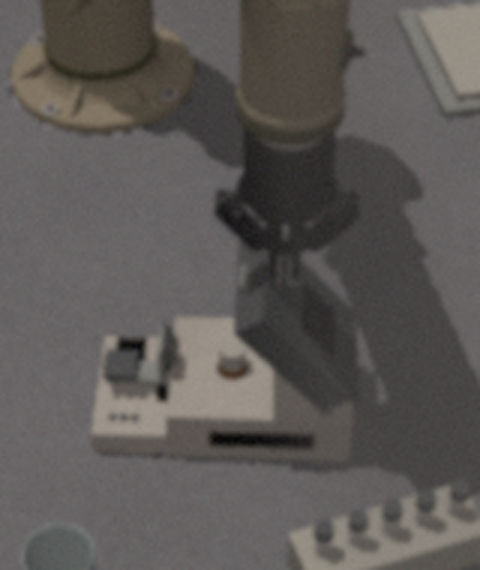

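The lid is following at about 0.9 rad under 2 N. Next I'll take it to about 0.2.

{"name": "apply_moves", "arguments": {
  "increments": [
    [[0, -6, 2.5], [0, 0, 0], 0],
    [[0, -13, 6], [0, 0, 0], 0],
    [[0, -22, 10.5], [0, 0, 0], 0],
    [[0, -30, 15.5], [0, 0, 0], 0],
    [[0, -38, 21.5], [0, 0, 0], 0],
    [[0, -46, 28], [0, 0, 0], 0],
    [[0, -53, 35], [0, 0, 0], 0],
    [[0, -59, 42], [0, 0, 0], 0],
    [[0, -64, 48.5], [0, 0, 0], 0],
    [[0, -68, 55], [0, 0, 0], 0],
    [[0, -70.5, 59], [0, 0, 0], 0],
    [[0, -70.5, 59], [0, 0, 0], 0]
  ]
}}

```text
t: 27.9
tcp_pos: [0.564, 0.0369, 0.1208]
ee_rot: [[-0.975, 0.224, -0.001], [0.224, 0.975, -0.001], [0.001, -0.001, -1.0]]
ft_force: [0.3, 1.2, 3.2]
gripper_width: -0.0002
```

```bash
python3 lid.py | sed -n '1p;15,$p'
```

```text
reader x -23.412672242805925 lat 0.4721194602000881 z 120.76351732769939 F [0.26751184 1.24070402 3.17672203] 27.9
0.25 [-20.7 127. ] row dy,dz [ 2.7 -6.3]
0.2 [-24.2 121.2] row dy,dz [-0.8 -0.4]
0.15 [-27.4 115.1] row dy,dz [-4.   5.7]
0.12 [-29.1 111.4] row dy,dz [-5.7  9.4]
0.08 [-31.3 106.4] row dy,dz [-7.9 14.4]
0.04 [-33.3 101.2] row dy,dz [-9.9 19.5]
0 [-35.  96.] row dy,dz [-11.6  24.8]
```

{"name": "apply_moves", "arguments": {
  "increments": [
    [[0, -1.5, 2], [0, 0, 0], 0],
    [[0, -3, 4], [0, 0, 0], 0],
    [[0, -4, 6], [0, 0, 0], 0],
    [[0, -5, 8], [0, 0, 0], 0],
    [[0, -6, 10], [0, 0, 0], 0],
    [[0, -7, 12], [0, 0, 0], 0],
    [[0, -7.9, 14.4], [0, 0, 0], 0],
    [[0, -7.9, 14.4], [0, 0, 0], 0]
  ]
}}

```text
t: 28.7
tcp_pos: [0.5627, 0.0299, 0.107]
ee_rot: [[-0.975, 0.223, 0.0], [0.223, 0.975, 0.0], [-0.0, 0.0, -1.0]]
ft_force: [-0.1, 2.8, 3.5]
gripper_width: 0.0
```

{"name": "apply_moves", "arguments": {
  "increments": [
    [[0, -0.5, 1], [0, 0, 0], 0],
    [[0, -1, 2], [0, 0, 0], 0],
    [[0, -1.2, 3], [0, 0, 0], 0],
    [[0, -1.5, 4], [0, 0, 0], 0],
    [[0, -1.5, 4], [0, 0, 0], 0]
  ]
}}

```text
t: 29.2
tcp_pos: [0.5624, 0.0285, 0.1032]
ee_rot: [[-0.975, 0.223, 0.0], [0.223, 0.975, 0.0], [-0.0, 0.0, -1.0]]
ft_force: [1.2, 2.5, 4.6]
gripper_width: 0.0004
```

{"name": "apply_moves", "arguments": {
  "increments": [
    [[0, -0.5, 0.8], [0, 0, 0], 0],
    [[0, -0.8, 1.6], [0, 0, 0], 0],
    [[0, -1, 2.4], [0, 0, 0], 0],
    [[0, -1, 3], [0, 0, 0], 0],
    [[0, -1, 3], [0, 0, 0], 0]
  ]
}}

```text
t: 29.7
tcp_pos: [0.562, 0.0271, 0.0998]
ee_rot: [[-0.975, 0.223, -0.0], [0.223, 0.975, -0.0], [0.0, -0.0, -1.0]]
ft_force: [1.1, 1.9, 2.5]
gripper_width: 0.0
```

{"name": "apply_moves", "arguments": {
  "increments": [
    [[0, 0, 0.5], [0, 0, 0], 0],
    [[0, 0, 1], [0, 0, 0], 0],
    [[0, 0, 1.5], [0, 0, 0], 0],
    [[0, 0, 1.5], [0, 0, 0], 0]
  ]
}}

```text
t: 30.1
tcp_pos: [0.5619, 0.0268, 0.0984]
ee_rot: [[-0.975, 0.224, -0.0], [0.224, 0.975, -0.001], [0.0, -0.001, -1.0]]
ft_force: [0.3, -0.2, 2.9]
gripper_width: -0.0001
```

{"name": "apply_moves", "arguments": {
  "increments": [
    [[0, 0, 0.5], [0, 0, 0], 0],
    [[0, 0, 1], [0, 0, 0], 0],
    [[0, 0, 1], [0, 0, 0], 0]
  ]
}}

```text
t: 30.4
tcp_pos: [0.5613, 0.0274, 0.0968]
ee_rot: [[-0.975, 0.223, -0.002], [0.223, 0.975, -0.0], [0.002, -0.0, -1.0]]
ft_force: [-1.0, -0.1, 0.6]
gripper_width: 0.0003
```

{"name": "apply_moves", "arguments": {
  "increments": [
    [[0, 0, 0.5], [0, 0, 0], 0],
    [[0, 0, 0.7], [0, 0, 0], 0],
    [[0, 0, 0.7], [0, 0, 0], 0]
  ]
}}

```text
t: 30.7
tcp_pos: [0.5618, 0.0275, 0.0965]
ee_rot: [[-0.975, 0.223, -0.001], [0.223, 0.975, -0.0], [0.001, -0.0, -1.0]]
ft_force: [0.8, 0.0, -0.4]
gripper_width: 0.0003
```

```bash
python3 lid.py | head -1
python3 - <<'E'
from h import *
im=grab_frame('scene'); save('s12',cv2.resize(im[130:270,260:400],None,fx=4,fy=4,interpolation=cv2.INTER_CUBIC))
im=grab_frame('wrist'); save('w12',im)
E
```

```text
reader x -33.09873623921529 lat 0.5547850447150425 z 96.53239715563136 F [ 0.84055093  0.01836619 -0.42813602] 30.7
```

View pics/s12.png

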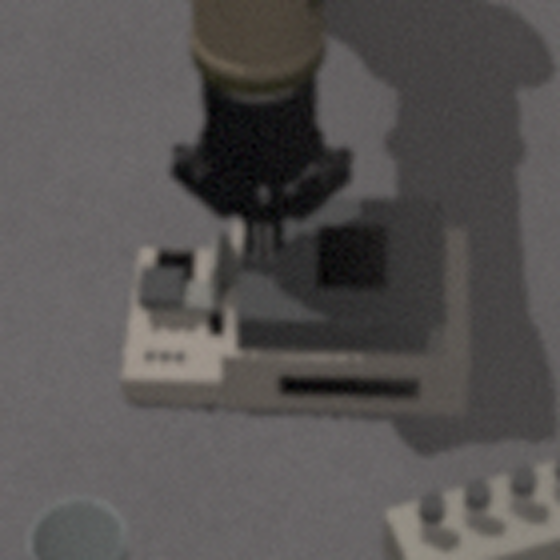

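View pics/w12.png

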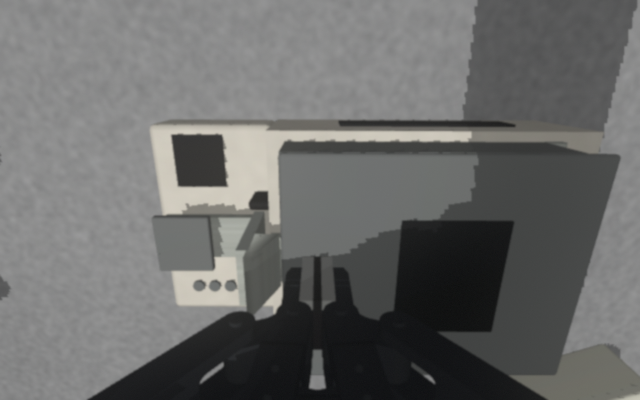

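Force fell to about 0 at 96.8 mm and the lid looks shut and hooked. I'll lift off and check that it stays shut.

{"name": "apply_moves", "arguments": {
  "increments": [
    [[0, 0, -1], [0, 0, 0], 0],
    [[0, 0, -3], [0, 0, 0], 0],
    [[0, 0, -6], [0, 0, 0], 0],
    [[0, 0, -10], [0, 0, 0], 0],
    [[0, 0, -20], [0, 0, 0], 0],
    [[0, 0, -40], [0, 0, 0], 0],
    [[0, 0, -70], [0, 0, 0], 0],
    [[0, 0, -100], [0, 0, 0], 0],
    [[0, 0, -130], [0, 0, 0], 0],
    [[0, 0, -150], [0, 0, 0], 0],
    [[0, 0, -155], [0, 0, 0], 0],
    [[0, 0, -155], [0, 0, 0], 0]
  ]
}}

```text
t: 32.0
tcp_pos: [0.5624, 0.0273, 0.2527]
ee_rot: [[-0.975, 0.223, 0.002], [0.223, 0.975, 0.0], [-0.002, 0.001, -1.0]]
ft_force: [0.2, -1.1, -0.3]
gripper_width: 0.0001
```

Run:
```python
from h import *
import time
print(monitor.state()['t'],monitor.state()['ft_force'])
im=grab_frame('wrist'); save('w13',im)
im=grab_frame('scene'); save('s13',cv2.resize(im[110:290,180:420],None,fx=3.3,fy=3.3,interpolation=cv2.INTER_CUBIC))
for i in range(2): print(np.round(find_in('scene','lid')[0]['extent'],1))
im=grab_frame('top'); save('t13',cv2.resize(im[110:290,240:480],None,fx=3.3,fy=3.3,interpolation=cv2.INTER_CUBIC))
```

```text
32.0 [ 0.19569501 -1.14861593 -0.26424219]
[344.6 199.4  50.8  38.7]
[344.6 199.4  50.8  38.7]
```

View pics/s13.png

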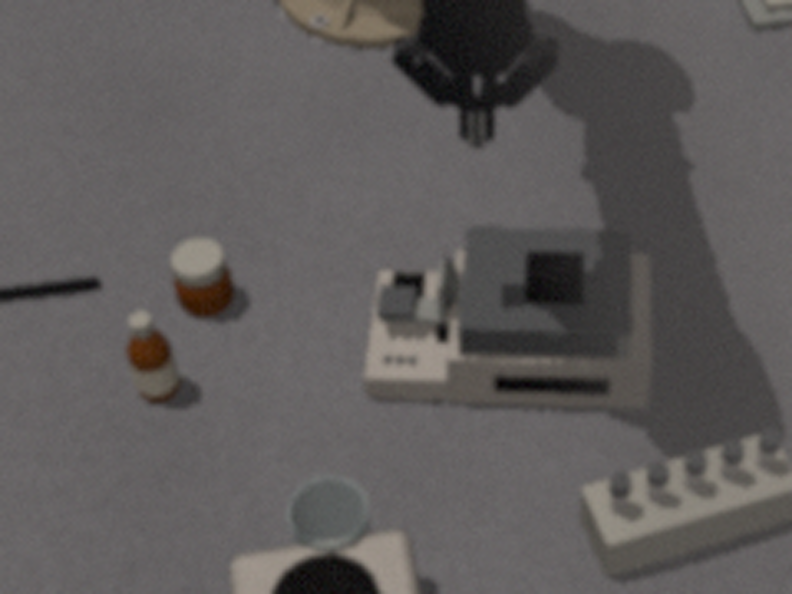

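View pics/w13.png

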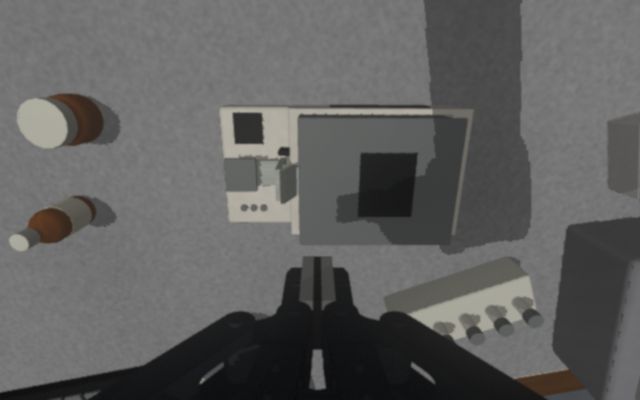

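```bash
python3 -c "
from h import *
print(job_done(), monitor.state()['t'])"
```

```text
the job is handed in; nothing more can be done
the job is handed in; nothing more can be done
```

The reader was opened, the vial stood in the well, and the lid shut. I handed the job in at about 32 s of the 69 s allowed; no verdict came back.

- **Latch:** I pressed it in half- to one-millimetre steps. Contact came at about 61.5 mm, and the lid let go about 5.4 mm further down. The vertical force reached at most about 7 N and the total about 9 N.
- **Vial:** I gripped it by the cap and corrected its position over the well with close wrist-camera views, because the calibration was 1–2 mm off. It went in without resistance to about where the floor should be, and I let it go there. In the pictures afterwards it stood at about the seated height. I did not tap it to confirm.
- **Lid:** I pushed it round its arc with 2–5 N. The force dropped to about 0 at about 96.8 mm as it snapped, so I did not reach the lower stop. This was less than the 5–9 N your text gives for the last part; forces were only read at the end of each short move, so a brief peak could have been missed.

**Last checks:** with the arm lifted clear for nearly a second, the lid still lay where it did at the start (the scene camera's outline of it matches to about 1 px), and the latch was back at rest. The jar, bottle, beaker and pen looked undisturbed; I did not compare the tip box and tape roll at the end.

One reading differs from the text: the gripper measured the cap at about 23 mm, not 25 mm.

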